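Load the marking carriage and stamp the batch label

TASK

Put every bearing block lying on the bench into the tray of the marking machine, on its floor and none on top of another, then slide the carriage until the cross on its label plate sits right under the stamping pin. Next throw the depth lever into the notch beside the pointed brass marker and leave it there, then set the air lever to 60 degrees, let it stand there for a second to strike, and push it fully shut again. Last, pull the loaded carriage all the way back to its stop, away from the stamping head, and leave everything else on the bench where it is.

Things in the scene. Friction and masses are not known exactly. Their poses are not given: they have to be found in the camera images.
- block0_mid (a point): Centre, half-way up, of a bright-steel bearing block (may be absent). Foot plate 60 x 30 x 11 mm carrying a round housing, 36 mm across and 30 mm wide, with a dark bore along y; 36 mm high in all, 0.25 kg or so. x is along the 60 mm foot, y across the 30 mm width (two flat parallel faces, the easy grasp from above), z up out of the foot (18 mm above its underside).
- block1_mid (a point): Centre, half-way up, of a bright-steel bearing block (may be absent). Foot plate 60 x 30 x 11 mm carrying a round housing, 36 mm across and 30 mm wide, with a dark bore along y; 36 mm high in all, 0.25 kg or so. x is along the 60 mm foot, y across the 30 mm width (two flat parallel faces, the easy grasp from above), z up out of the foot (18 mm above its underside).
- block2_mid (a point): Centre, half-way up, of a bright-steel bearing block (may be absent). Foot plate 60 x 30 x 11 mm carrying a round housing, 36 mm across and 30 mm wide, with a dark bore along y; 36 mm high in all, 0.25 kg or so. x is along the 60 mm foot, y across the 30 mm width (two flat parallel faces, the easy grasp from above), z up out of the foot (18 mm above its underside).
- block3_mid (a point): Centre, half-way up, of a bright-steel bearing block (may be absent). Foot plate 60 x 30 x 11 mm carrying a round housing, 36 mm across and 30 mm wide, with a dark bore along y; 36 mm high in all, 0.25 kg or so. x is along the 60 mm foot, y across the 30 mm width (two flat parallel faces, the easy grasp from above), z up out of the foot (18 mm above its underside).
- tray_floor (a point): Centre of the inner floor (41 mm above the bench) of the aluminium-walled tray on the marking machine's sliding carriage. Inside 132 mm (x) by 160 mm (y), walls 6 mm thick and 26 mm above the floor. y is the direction in which the carriage slides, x is square to it, z up; the carriage rides on a green bed 130 mm wide (x), 470 mm long (y) and 26 mm high.
- mark (a point): Middle of the dark cross on the label plate, which is fixed on the carriage 115 mm from the tray's centre towards -y of the tray, 43 mm above the bench.
- pin_tip (a point): Lower tip of the fixed pointed stamping pin under the machine's head, 54 mm above the bench (11 mm above the label plate). The head's arm and column lie towards -y from it, 34 to 50 mm wide, up to 146 mm above the bench. Same axes as tray_floor.
- handle (a point): Middle of the carriage's black upright grip bar, 60 mm long (x), 14 mm thick (y), from 41 to 91 mm above the bench (this point at 70 mm); rigid with the carriage, 120 mm from the tray's centre towards +y. Take it across its 14 mm and pull or push along y: the carriage slides stiffly (about 3 N), 170 mm in all, and stays where it is left. At its +y stop, farthest from the head, the cross is 135 mm from the pin; 35 mm of travel remain past the pin the other way.
- depth (a joint): Angle (rad) of the depth lever, the one standing out of a slot in the flat steel top of a grey box 150 x 76 mm, 90 mm high: 0 upright, positive leaning to +x of its box, stops at -0.70 and 0.70. A spring detent pulls it into one of four notches: 0 to 3 at -0.63, -0.21, 0.21 and 0.63; it takes up to about 4 N at the knob to pass from one to the next. It starts at -0.63.
- depth_knob (a point): Centre of the black ball (28 mm across) at the end of the depth lever, 125 mm from its hinge; the stem is 10 mm thick.
- depth_hinge (a point): Hinge of the depth lever, 30 mm above the bench, 60 mm below the top of its box; the hinge axis is this frame's y, the lever swings in its x-z plane (x is the long side of the box).
- marker_pt (a point): Foot of the marker: a small brass pointed block, 7 x 12 mm and 10 mm high, standing on the top of the grey box beside one of the last three notches (18 mm from the notch point towards +y of the box); flat round brass studs lie beside the two others.
- air (a joint): Angle (rad) of the air lever, on a blue valve block with a round aluminium dial plate beside it: 0 is shut, against its stop, leaning 45 degrees to -x of its block; grows as it swings up and over to +x, to 1.571 (90 degrees open) at the other stop. The dial has a tick every 15 degrees and a longer, thicker one with a small lug on the rim at 60 degrees (1.047). Friction (about 1.5 N at the knob) keeps it where it is left; no detents.
- air_knob (a point): Centre of the black ball (28 mm across) at the end of the air lever, 120 mm from its hinge; its frame turns with the lever.
- air_hinge (a point): Hinge of the air lever, 45 mm above the bench; the hinge axis is this frame's y, the lever swings in its x-z plane (fixed frame). Dial plate: radius 62 mm round the hinge, 30 to 34 mm towards -y.
- notch1 (a point): Notch 1 of the depth lever's slot (lever at -0.21), on the top of the grey box, 90 mm above the bench.
- notch2 (a point): Notch 2 of the depth lever's slot (lever at 0.21), on the top of the grey box, 90 mm above the bench.
- notch3 (a point): Notch 3 of the depth lever's slot (lever at 0.63), on the top of the grey box, 90 mm above the bench.
- tape_roll: Bystander, to be left where it is: cardboard-brown roll, 90 mm across, 24 high. Origin at the centre of its underside.
- pulley: Bystander, to be left where it is: dark steel V-belt pulley lying flat, 72 mm across, 28 high. Origin at the centre of its underside.
- spanner: Bystander, to be left where it is: open-ended spanner lying flat. Origin at the centre of its underside.
- oil_can: Bystander, to be left where it is: grey bottle, 56 mm across, 130 high, standing. Origin at the centre of its underside.
- carton: Bystander, to be left where it is: cardboard carton 100 x 80 x 70 mm. Origin at the centre of its underside.
- hose_piece: Bystander, to be left where it is: upright piece of black rubber hose, 66 mm across, 85 high. Origin at the centre of its underside.
Mind the look-alikes: they are no part of the job. What is shaped like the part that bears block1_mid but pink is not meant.

How it is judged:
By the outcome, as a careful person would: the job done as asked, in the order asked, and still so for the second after the job is handed in, with the robot touching nothing.
Of block0, block1, block2, block3 only 3 to 4 are there at a start; the rules pass over those that are not, and their reading is None.
At some moment in a run one of block0, block1, block2, block3 may be knocked a few centimetres aside while the robot is not near it.
Once in a run the grip may slacken for a moment while it holds something.
It also fails if it takes over 210 s, if anything falls off the work surface, if the arm or the gripper's body presses on something with over 40 N, if the wrist force passes 120 N, or if a joint passes its speed limit or range.

ROBOT

A 6-joint arm with a two-finger parallel gripper is mounted at the origin on the work surface. World frame = base frame: x ahead of the robot, y to its left, z up, the work surface at z = 0. Lengths are in m, angles in rad, forces in N, time in s.
With the tool pointing down it reaches from about 0.375 to 0.975 m from the base axis. Payload 3.8 kg.
Tool frame: the origin (TCP) lies at the very end of the fingers, on their centre line; the grasp point (between the pads) lies 19 mm behind it (bot.pinch_z is the distance from the TCP to the grasp point, in m); x points along the fingers, y is the direction in which the jaws open and shut, and the axes are right-handed (so a half turn about x gives the same grasp; the last joint's range is limited). The gripper opens to 85 mm and grips with 20 to 120 N. Pads are 22 mm wide; open, the fingers measure 114 mm over their backs; the gripper's body (76 mm by 85 mm) begins 54 mm behind the grasp point. The pads swing forward as they close: fully open they stand 13 mm farther back than shut.
Start: joints at [-1.143, 0.264, 1.604, -0, 1.274, -0.037], TCP at [0.303, -0.603, 0.231] pointing down, gripper open.
Joint ranges: [-2.63, 2.63], [-0.94, 2.18], [0.31, 2.57], [-1.31, 4.45], [0, 2.66], [-2.55, 2.55]. Speed limits (rad/s): [2.57, 2.57, 3.14, 3.14, 3.14, 3.14].

INTERFACE

Orientations are given as a rotation vector (axis times angle).
In Python, from workcell import monitor, imaging, finish_job, bot gives the robot as it stands.
- The arm moves only by the tool jog_arm, never from a script. Its argument "rows" is a list of rows, each a list of 7 numbers: the shift along the tool's x, y, z in m, then the turn, a rotation vector about the tool's x, y, z in rad, then the opening in per cent of the stroke, from 0 (shut) to 100 (fully open). A call has 1 to 20 rows; each row is the pose to reach, as a shift and turn from the pose measured when the call began, along the tool's axes at that moment; what a row does not reach only later rows make up. A row lasts 1/10 s, in which the tool goes at most 50 mm and 8.59 degrees, less where a joint would pass 70% of its speed; a pose out of reach is approached as far as the arm can. A call with a gripper value outside its range is refused whole. The fingers move at their own pace and stop on an object; "force" is the grip in N (left out, the last holds). Time passes only in rows, so rows that repeat a pose let the fingers close. It gives the time, the measured TCP pose, the force and the opening at its end, in the units of the state.
- monitor.read_state(): the state, without advancing time (a new reading comes with each control period).
- imaging.read_camera(name): name is "side" or "top" or "wrist"; returns the picture (400x640x3 uint8, blue, green, red); there is no depth.
- imaging.camera_params(name): a dict with "fx", "fy", "cx", "cy" (pixels), "T" (4x4, takes a point from camera to world coordinates); the wrist camera has in their place "T_tool_cam" (4x4, takes a point from camera to tool coordinates, whose origin is the TCP and whose axes are the tool frame's). Camera axes: x right, y down, z forward; pixel columns grow to the right and rows downward; lengths in m; the calibration is good to about 2 mm. A picture is of the moment at which its call begins: read the wrist's pose just before it. camera_params takes no time and is no camera call.
- finish_job(): hands the job in, once; it reports no verdict.
The state is a dict: "time": time; "q": joint angles; "joint_vel": joint speeds; "joint_torque": joint torques, N m; "tool_pos": TCP position; "tcp_rot": TCP orientation; "wrist_force": force on the tool from outside, world axes, zero at the start; "torque": the same for the moment, N m; "width": opening from 0.0 (shut) to 1.0 (fully open).
Only numpy, scipy, OpenCV 4.12 (cv2) and the standard library are available. Lean on these libraries where they do the work, as an engineer would, in place of code of your own. Each camera call takes 0.05 s, during which the arm holds its last target. There are 200 camera calls.

## Working session

There is one attempt and no reset: what is moved stays moved. The work goes in short steps, Python scripts to look and compute and a tool call to move; the robot and the scene stay as the last step left them, time stands still between calls to the robot, and variables do not carry over. Pictures are saved under pics/ and viewed, about 12 in all and at most 16, crops included, and the job is handed in when it is done.

Besides the shell and the picture viewer there is one more tool, called after ">>>" as a command line: name --pt "numbers of a row" for each row, then --argument value for the rest. jog_arm: Moves the arm, as the interface text tells. Its arguments: {"type":"object","properties":{"rows":{"type":"array","items":{"type":"array","items":{"type":"number"}}},"force":{"type":"number"}},"required":["rows"]}

```bash
ls; mkdir -p pics
cat > h.py <<'E'
import numpy as np, cv2
from scipy.spatial.transform import Rotation as R
from workcell import monitor, imaging, bot
def cam(n):
    s=monitor.read_state(); im=imaging.read_camera(n); p=imaging.camera_params(n)
    if 'T' in p: T=np.array(p['T'])
    else:
        W=np.eye(4); W[:3,:3]=R.from_rotvec(s['tcp_rot']).as_matrix(); W[:3,3]=s['tool_pos']; T=W@np.array(p['T_tool_cam'])
    return im,(p['fx'],p['fy'],p['cx'],p['cy'],T)
def ray(P,u,v):
    fx,fy,cx,cy,T=P; d=T[:3,:3]@np.array([(u-cx)/fx,(v-cy)/fy,1]); return T[:3,3],d
def onz(P,u,v,z):
    o,d=ray(P,u,v); return o+d*(z-o[2])/d[2]
def tri(P1,a,P2,b):
    o1,d1=ray(P1,*a);o2,d2=ray(P2,*b);d1/=np.linalg.norm(d1);d2/=np.linalg.norm(d2)
    t=np.linalg.lstsq(np.c_[d1,-d2],o2-o1,rcond=None)[0]; p,q=o1+d1*t[0],o2+d2*t[1]; return (p+q)/2,np.linalg.norm(p-q)
def proj(P,X):
    fx,fy,cx,cy,T=P; c=T[:3,:3].T@(np.array(X)-T[:3,3]); return np.array([fx*c[0]/c[2]+cx,fy*c[1]/c[2]+cy])
def rel(dst,s=None):
    """world shift -> tool axes"""
    s=s or monitor.read_state(); return R.from_rotvec(s['tcp_rot']).as_matrix().T@(np.array(dst)-s['tool_pos'])
E
cat > a.py <<'E'
from h import *
for n in('top','side'):
    im,P=cam(n); cv2.imwrite(f'pics/{n}0.png',cv2.resize(im,(800,500),interpolation=cv2.INTER_CUBIC)); cv2.imwrite(f'pics/raw_{n}0.png',im); print(n,P[:4],np.round(P[4],3).tolist())
s=monitor.read_state(); print(s); print(np.round(R.from_rotvec(s['tcp_rot']).as_matrix(),3)); print(imaging.camera_params('wrist'),bot.pinch_z)
E
python3 a.py
```

```text
pics
top (457.16436482646435, 457.16436482646435, 321.9142368262414, 199.55414707743313) [[-0.021, -0.993, 0.117, 0.343], [-1.0, 0.022, 0.004, 0.036], [-0.007, -0.117, -0.993, 1.235], [0.0, 0.0, 0.0, 1.0]]
side (377.55267818279424, 377.55267818279424, 314.4196222836749, 202.07905936051486) [[-0.981, -0.128, 0.142, 0.346], [-0.191, 0.707, -0.681, 0.689], [-0.013, -0.695, -0.719, 0.805], [0.0, 0.0, 0.0, 1.0]]
{'time': 0.1, 'q': array([-1.14291263e+00,  2.64720497e-01,  1.60524955e+00, -2.12216769e-05,
        1.27370901e+00, -3.68763303e-02]), 'joint_vel': array([-0.00097545, -0.00310961, -0.00278784,  0.00061052,  0.00122026,
        0.00189545]), 'joint_torque': array([ 8.52854146e-05, -5.16705108e+01, -3.68592095e+01, -1.34914085e-04,
        6.29699338e-03, -2.63768510e-05]), 'tool_pos': array([ 0.30226895, -0.60278952,  0.23005122]), 'tcp_rot': array([ 1.96317499,  0.46676462, -1.96403299]), 'wrist_force': array([1.26163407, 0.54634591, 0.20495339]), 'torque': array([-0.0041345 ,  0.02700944,  0.04402003]), 'width': 0.9976447258689994}
[[-0.001  0.448 -0.894]
 [ 0.002 -0.894 -0.448]
 [-1.    -0.002 -0.   ]]
{'fx': 277.9267808604008, 'fy': 277.9267808604008, 'cx': 317.3720961426291, 'cy': 200.1403338429124, 'T_tool_cam': array([[ 7.30286864e-04, -3.14518983e-01,  9.49250902e-01,
        -1.42707668e-01],
       [ 9.99999655e-01,  6.06250351e-04, -5.68458103e-04,
        -6.43130259e-04],
       [-3.96692828e-04,  9.49250990e-01,  3.14519317e-01,
        -7.96920185e-02],
       [ 0.00000000e+00,  0.00000000e+00,  0.00000000e+00,
         1.00000000e+00]])} 0.0187
```

View pics/top0.png

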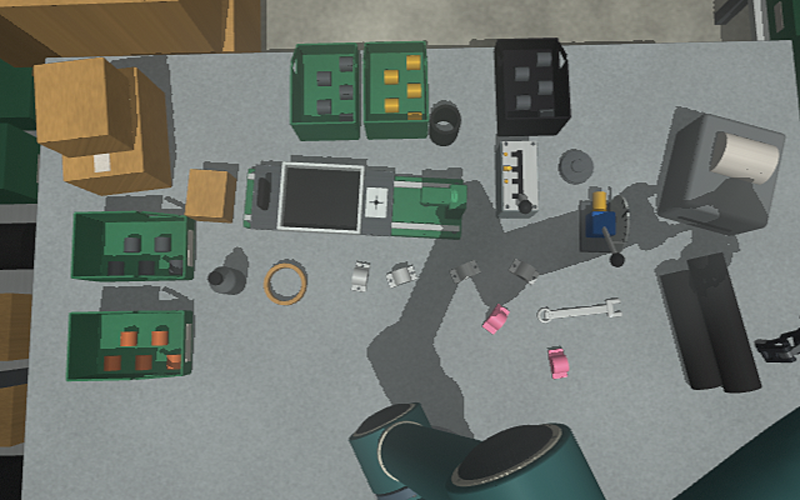

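View pics/side0.png

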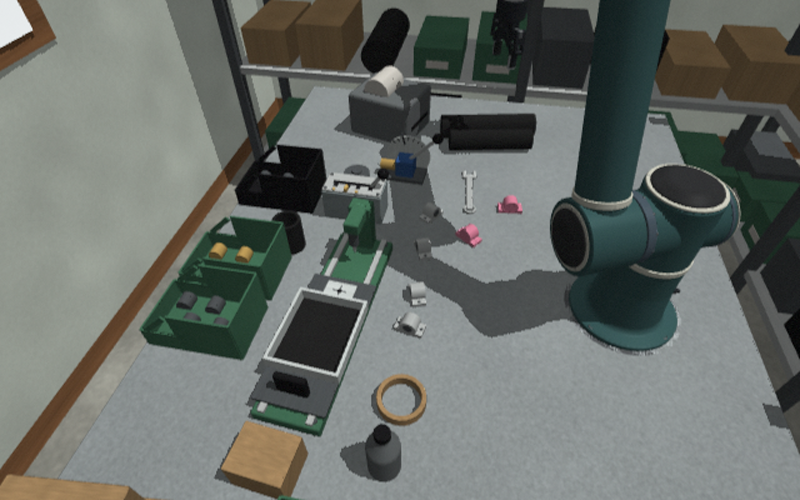

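The top view shows four steel blocks at (360,276), (401,274), (465,270) and (523,270), the last two in shadow, and two pink look-alikes at (496,319) and (558,362). The machine's handle is at (264,192), the tray at (320,198) and the cross at (377,203). The depth box is at (517,178), with its knob at (524,203). The air lever knob is at (617,261).

```bash
cat > b.py <<'E'
from h import *
a=cv2.imread('pics/raw_top0.png'); b=cv2.imread('pics/raw_side0.png')
c=cv2.resize(a[190:260,270:440],(800,329),interpolation=cv2.INTER_CUBIC)
d=cv2.resize(a[105:215,390:510],(295,270),interpolation=cv2.INTER_CUBIC)
e=cv2.resize(b[105:180,250:390],(504,270),interpolation=cv2.INTER_CUBIC)
cv2.imwrite('pics/c1.png',np.vstack([c,np.hstack([d,e,np.zeros((270,1,3),np.uint8)])]))
E
python3 b.py
```

```text
(no output)
```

View pics/c1.png

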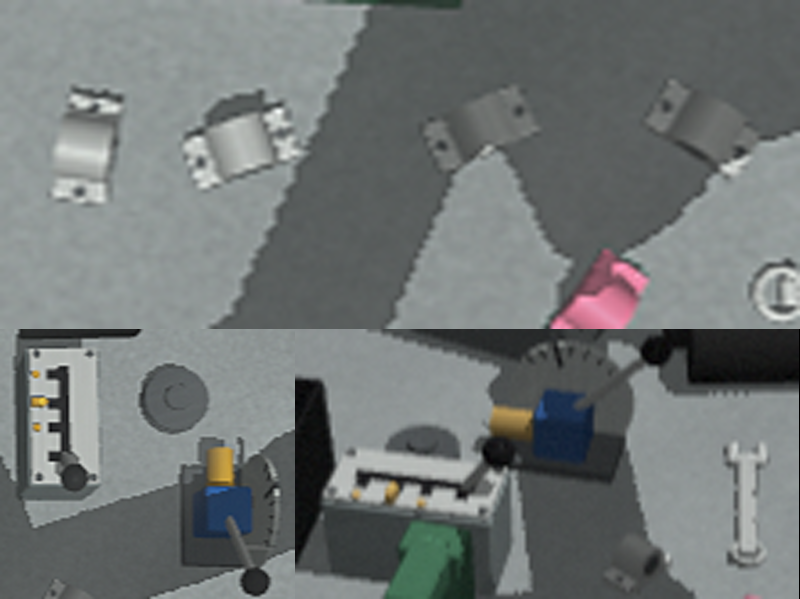

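```bash
cat > c.py <<'E'
from h import *
def prm(n):
    p=imaging.camera_params(n); return (p['fx'],p['fy'],p['cx'],p['cy'],np.array(p['T']))
T,S=prm('top'),prm('side'); r=lambda x:np.round(x,3).tolist()
cr=lambda x,y:(270+x/4.706,190+y/4.706)
for n,a,b in(('A',(95,101),(80,191)),('B',(199,161),(279,127)),('C',(440,143),(520,108)),('D',(669,103),(741,157))):
    p,q=onz(T,*cr(*a),.011),onz(T,*cr(*b),.011); d=q-p
    print(n,r((p+q)/2),'len',r(np.linalg.norm(d)),'yaw',round(np.degrees(np.arctan2(d[1],d[0])),1))
t=lambda x,y:(x/1.25,y/1.25)
tc=[onz(T,*t(*c),.067) for c in((283,163),(364,168),(360,235),(278,229))]
print('tray',r(np.mean(tc,0)),[r(x) for x in tc],[r(np.linalg.norm(tc[i]-tc[(i+1)%4])) for i in range(4)])
for i,j in((1,0),(2,3)):
    d=tc[j]-tc[i]; print('yaw y-axis',np.degrees(np.arctan2(d[1],d[0])))
print('cross',r(onz(T,*t(377,203),.043)),r(onz(S,*t(340,290),.043)))
print('handle',tri(T,t(264,192),S,t(291,383)))
d=lambda x,y:(390+x/2.455,105+y/2.455); e=lambda x,y:(250+(x-295)/3.6,105+(y-329)/3.6)
D=lambda x,y:d(x,y-329)
print('dknob',tri(T,D(74,477),S,e(499,452))); print('aknob',tri(T,D(256,581),S,e(657,349)))
print('pulley',r(onz(T,*t(576,166),.028)))
print('dbox corners',[r(onz(T,*D(*c),.09)) for c in((27,349),(98,349),(97,486),(21,492))])
print('marks',[r(onz(T,*D(*c),.09)) for c in((36,374),(38,402),(36,428))],[r(onz(S,*e(*c),.09)) for c in((357,495),(392,490),(422,503))])
E
python3 c.py
```

```text
A [0.431, 0.132, 0.011] len 0.052 yaw 169.8
B [0.43, 0.045, 0.011] len 0.05 yaw -68.2
C [0.438, -0.092, 0.011] len 0.05 yaw -67.7
D [0.433, -0.22, 0.011] len 0.051 yaw -128.7
tray [0.591, 0.208, 0.067] [[0.669, 0.288, 0.067], [0.654, 0.118, 0.067], [0.513, 0.128, 0.067], [0.529, 0.297, 0.067]] [0.17, 0.142, 0.17, 0.14]
yaw y-axis 85.0789497106909
yaw y-axis 84.51684494515746
cross [0.584, 0.093, 0.043] [0.585, 0.095, 0.043]
handle (array([0.60690412, 0.32739319, 0.06425708]), np.float64(0.002407296399078919))
dknob (array([ 0.55225241, -0.20228436,  0.12846804]), np.float64(0.0009799529540726866))
aknob (array([ 0.44356306, -0.37669125,  0.12926054]), np.float64(0.0015542953233732882))
pulley [0.658, -0.338, 0.028]
dbox corners [[0.697, -0.168, 0.09], [0.696, -0.242, 0.09], [0.55, -0.234, 0.09], [0.546, -0.155, 0.09]]
marks [[0.67, -0.176, 0.09], [0.64, -0.177, 0.09], [0.613, -0.173, 0.09]] [[0.669, -0.173, 0.09], [0.642, -0.185, 0.09], [0.612, -0.172, 0.09]]
```

```bash
cat >> h.py <<'E'
def plan(x,y,z,yaw=None):
    s=monitor.read_state(); M=R.from_rotvec(s['tcp_rot']).as_matrix()
    y0=np.degrees(np.arctan2(M[1,1],M[0,1])); out=rel([x,y,z],s)
    if yaw is not None:
        d=(yaw-y0+90)%180-90
        print('yaw0',round(y0,1),'turn deg',round(d,1),'q6',round(s['q'][5],2))
        # desired: tool x down exactly, tool y at yaw
        a=np.radians(y0+d); ty=np.array([np.cos(a),np.sin(a),0]); tx=np.array([0,0,-1.]); D=np.c_[tx,ty,np.cross(tx,ty)]
        print('shift',np.round(out,4).tolist(),'rot',np.round(R.from_matrix(M.T@D).as_rotvec(),3).tolist())
    else: print('shift',np.round(out,4).tolist())
E
python3 -c "
from h import *
plan(.433,-.22,.15,-38.7)"
```

```text
yaw0 -63.4 turn deg 24.7 q6 -0.04
shift [0.0807, -0.2834, -0.2884] rot [-0.431, -0.001, 0.002]
```

>>> jog_arm --pt "0 -0.03 -0.03 0 0 0 100" --pt "0 -0.06 -0.06 0 0 0 100" --pt "0 -0.09 -0.09 -0.1 0 0 100" --pt "0 -0.12 -0.12 -0.2 0 0 100" --pt "0 -0.15 -0.15 -0.3 0 0 100" --pt "0 -0.18 -0.18 -0.431 0 0 100" --pt "0 -0.21 -0.21 -0.431 0 0 100" --pt "0 -0.24 -0.24 -0.431 0 0 100" --pt "0 -0.283 -0.288 -0.431 0 0 100" --pt "0.03 -0.283 -0.288 -0.431 0 0 100" --pt "0.06 -0.283 -0.288 -0.431 0 0 100" --pt "0.08 -0.283 -0.288 -0.431 0 0 100" --pt "0.08 -0.283 -0.288 -0.431 0 0 100" --pt "0.08 -0.283 -0.288 -0.431 0 0 100"

```text
time: 1.5
tool_pos: [0.4325, -0.2204, 0.1505]
tcp_rot: [1.687, 0.814, -1.688]
wrist_force: [0.1, -1.3, 0.3]
width: 0.998
```

```bash
cat > w.py <<'E'
import sys
from h import *
n=sys.argv[1]; im,P=cam('wrist'); cv2.imwrite(f'pics/{n}.png',im); np.save(f'pics/{n}.npy',np.array([*P[:4],*P[4].ravel()]))
print(np.round(monitor.read_state()['tool_pos'],4), monitor.read_state()['time'])
E
python3 w.py wD
```

```text
[ 0.4333 -0.221   0.1516] 1.55
```

View pics/wD.png

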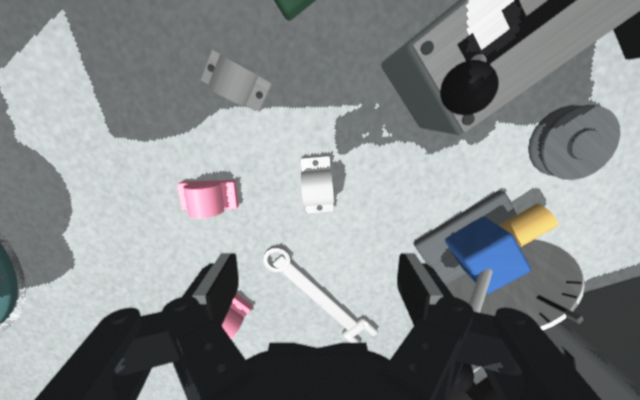

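D's foot holes are at (315,161) and (318,208), nearly aligned with the jaws. C's are at (211,68) and (259,95). The pink parts are at (207,199) and (238,315), and neither is meant.

```bash
cat >> h.py <<'E'
def load(n):
    a=np.load(f'pics/{n}.npy'); return (*a[:4],a[4:].reshape(4,4))
def block(n,a,b,z=.011):
    P=load(n); p,q=onz(P,*a,z),onz(P,*b,z); d=q-p; c=(p+q)/2; w=np.degrees(np.arctan2(d[1],d[0]))
    print('block',np.round(c,4),'len',round(np.linalg.norm(d),4),'jaw yaw',round((w+90+90)%180-90,1)); return c,(w+180)%180-90
E
python3 -c "
from h import *
c,w=block('wD',(315.3,161.5),(318.5,207.5)); plan(c[0],c[1],.008,w)
block('wD',(210.5,68),(259,95))"
```

```text
block [ 0.433  -0.2165  0.011 ] len 0.0501 jaw yaw -34.8
yaw0 -38.7 turn deg 3.9 q6 0.15
shift [0.1436, -0.003, -0.0032] rot [-0.067, -0.001, 0.001]
block [ 0.4357 -0.0901  0.011 ] len 0.0493 jaw yaw 23.0
```

>>> jog_arm --pt "0.03 -0.003 -0.003 -0.067 0 0 100" --pt "0.07 -0.003 -0.003 -0.067 0 0 100" --pt "0.11 -0.003 -0.003 -0.067 0 0 100" --pt "0.13 -0.003 -0.003 -0.067 0 0 100" --pt "0.143 -0.003 -0.003 -0.067 0 0 100" --pt "0.143 -0.003 -0.003 -0.067 0 0 100" --pt "0.143 -0.003 -0.003 -0.067 0 0 30" --pt "0.143 -0.003 -0.003 -0.067 0 0 0" --pt "0.143 -0.003 -0.003 -0.067 0 0 0" --pt "0.143 -0.003 -0.003 -0.067 0 0 0" --pt "0.143 -0.003 -0.003 -0.067 0 0 0" --pt "0.143 -0.003 -0.003 -0.067 0 0 0" --pt "0.143 -0.003 -0.003 -0.067 0 0 0" --pt "0.12 -0.003 -0.003 -0.067 0 0 0" --pt "0.08 -0.003 -0.003 -0.067 0 0 0" --pt "0.03 -0.003 -0.003 -0.067 0 0 0" --pt "-0.02 -0.003 -0.003 -0.067 0 0 0" --pt "-0.06 -0.003 -0.003 -0.067 0 0 0" --pt "-0.06 -0.003 -0.003 -0.067 0 0 0" --force 60

```text
time: 3.45
tool_pos: [0.4365, -0.2188, 0.2186]
tcp_rot: [1.646, 0.847, -1.632]
wrist_force: [0.8, -0.6, -2.0]
width: 0.335
```

```bash
cat >> h.py <<'E'
TC=np.array([.591,.208]); EX=np.array([.996,-.0906]); EY=np.array([.0906,.996])
def slot(i,z):
    a,b=[(32,-38),(-32,-38),(32,38),(-32,38)][i]; c=TC+EX*a/1e3+EY*b/1e3; plan(c[0],c[1],z,84.8)
E
python3 -c "
from h import *
slot(0,.21)"
```

```text
yaw0 -34.8 turn deg -60.4 q6 0.09
shift [0.0087, -0.0706, -0.4214] rot [1.053, -0.008, -0.009]
```

>>> jog_arm --pt "0 -0.007 -0.04 0.1 0 0 0" --pt "0 -0.014 -0.08 0.2 0 0 0" --pt "0 -0.02 -0.12 0.33 0 0 0" --pt "0 -0.027 -0.16 0.45 0 0 0" --pt "0 -0.034 -0.2 0.57 0 0 0" --pt "0 -0.04 -0.24 0.7 0 0 0" --pt "0 -0.047 -0.28 0.83 0 0 0" --pt "0 -0.054 -0.32 0.95 0 0 0" --pt "0 -0.06 -0.36 1.053 0 0 0" --pt "0.04 -0.067 -0.4 1.053 0 0 0" --pt "0.09 -0.071 -0.421 1.053 -0.008 -0.009 0" --pt "0.09 -0.071 -0.421 1.053 -0.008 -0.009 0" --pt "0.09 -0.071 -0.421 1.053 -0.008 -0.009 0" --pt "0.09 -0.071 -0.421 1.053 -0.008 -0.009 0"

```text
time: 4.85
tool_pos: [0.6194, 0.166, 0.1286]
tcp_rot: [-2.175, 0.1, 2.176]
wrist_force: [-0.4, 0.1, -2.3]
width: 0.34
```

```bash
python3 -c "
from h import *
slot(0,.05)"; python3 w.py t0
```

```text
yaw0 -95.2 turn deg -0.0 q6 1.89
shift [0.0786, -0.0013, 0.0001] rot [0.0, 0.0, -0.001]
[0.6204 0.166  0.1301] 4.9
```

View pics/t0.png

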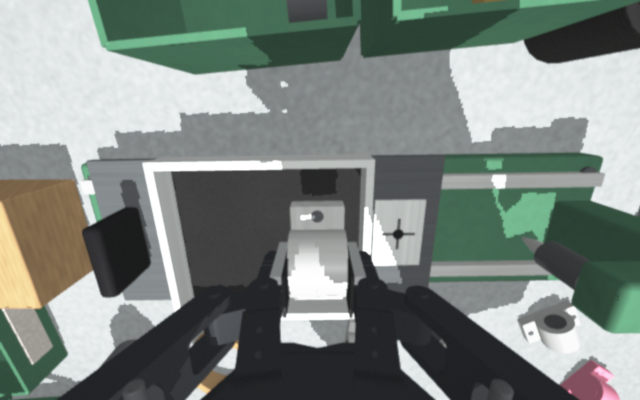

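The wrist view shows the held block over the tray. The cross is at (398,234), the far-wall outer corners are at (145,165) and (374,158), and the pin is at about (527,245). The near edge of the block's far foot is at about (317,203).

```bash
python3 -c "
from h import *
P=load('t0')
c=onz(P,398,234,.043);print('cross',c,'tray by cross',c[:2]+.115*EY)
for u,v in((145,165),(374,158),(363,168),(172,174)):
    w=onz(P,u,v,.067)[:2]-TC; print((u,v),w@EX,w@EY)
# foot hole of held block, foot top at z = TCP-.008+.011
z=.1301-.008+.011
w=onz(P,317,216,z)[:2]-np.array([.6204,.166]); print('hole rel tcp',w@EX,w@EY)
w=onz(P,317,201,z)[:2]-np.array([.6204,.166]); print('edge rel tcp',w@EX,w@EY)
"
```

```text
cross [0.58450735 0.09613927 0.043     ] tray by cross [0.59492635 0.21067927]
(145, 165) 0.07127379664412793 0.08891627158341704
(374, 158) 0.07657038340798829 -0.08097632024823014
(363, 168) 0.06908238873638411 -0.07325348368556892
(172, 174) 0.0644463864045806 0.06997340027508468
hole rel tcp 0.023742492451149372 0.0001700476463926078
edge rel tcp 0.03219409622166347 0.00017076138385007145
```

```bash
python3 -c "
from h import *
im=cv2.imread('pics/raw_top0.png'); p=imaging.camera_params('top'); T=(p['fx'],p['fy'],p['cx'],p['cy'],np.array(p['T']))
m=(im.min(2)>190).astype(np.uint8)
m[:,:200]=0;m[:,297:]=0;m[:125]=0;m[192:]=0
q=cv2.convexHull(np.argwhere(m)[:,::-1].astype(np.int32))
W=np.array([onz(T,*x[0],.067)[:2] for x in q],np.float32)*1000
print(m.sum(),cv2.minAreaRect(W)); print(np.round(W).tolist())
im,P=cv2.imread('pics/t0.png'),load('t0')
m=(im.min(2)>150)
pts=[]
for u in range(160,365,5):
    v=[v for v in range(140,180) if m[v,u] and m[v+3,u]]
    if v: pts.append(onz(P,u,v[0],.067)[:2])
pts=np.array(pts); l=cv2.fitLine((pts*1000).astype(np.float32),cv2.DIST_HUBER,0,.01,.01).ravel(); print(l,np.degrees(np.arctan2(l[1],l[0])))
"
```

```text
422 ((596.0718383789062, 229.28997802734375), (251.1393280029297, 142.38731384277344), 85.69564056396484)
[[554.0, 107.0], [518.0, 133.0], [518.0, 141.0], [529.0, 288.0], [532.0, 298.0], [639.0, 351.0], [647.0, 351.0], [670.0, 286.0], [669.0, 247.0], [661.0, 144.0], [658.0, 121.0], [612.0, 106.0]]
[8.1048027e-02 9.9671018e-01 6.6573816e+02 1.9960497e+02] 85.35119
```

```bash
sed -i 's/^TC=.*/TC=np.array([.595,.210]); EX=np.array([.9966,-.082]); EY=np.array([.082,.9966])/; s/,84.8)/,85.3)/' h.py; python3 -c "
from h import *
slot(0,.05)"
```

```text
yaw0 -95.2 turn deg 0.5 q6 1.89
shift [0.0801, -0.0038, -0.0029] rot [-0.009, -0.002, -0.0]
```

>>> jog_arm --pt "0.02 -0.004 -0.003 -0.009 0 0 0" --pt "0.04 -0.004 -0.003 -0.009 0 0 0" --pt "0.06 -0.004 -0.003 -0.009 0 0 0" --pt "0.07 -0.004 -0.003 -0.009 0 0 0" --pt "0.076 -0.004 -0.003 -0.009 0 0 0" --pt "0.08 -0.004 -0.003 -0.009 0 0 0" --pt "0.08 -0.004 -0.003 -0.009 0 0 0" --pt "0.08 -0.004 -0.003 -0.009 0 0 0" --pt "0.08 -0.004 -0.003 -0.009 0 0 52" --pt "0.08 -0.004 -0.003 -0.009 0 0 52" --pt "0.08 -0.004 -0.003 -0.009 0 0 52" --pt "0.08 -0.004 -0.003 -0.009 0 0 52" --pt "0.07 -0.004 -0.003 -0.009 0 0 52" --pt "0.04 -0.004 -0.003 -0.009 0 0 52" --pt "0 -0.004 -0.003 -0.009 0 0 52" --pt "-0.04 -0.004 -0.003 -0.009 0 0 52" --pt "-0.07 -0.004 -0.003 -0.009 0 0 100" --pt "-0.07 -0.004 -0.003 -0.009 0 0 100"

```text
time: 6.7
tool_pos: [0.6275, 0.1707, 0.2081]
tcp_rot: [-2.193, 0.086, 2.163]
wrist_force: [-0.4, -0.3, 0.0]
width: 0.844
```

```bash
python3 -c "
from h import *
plan(.4357,-.0901,.14,23)"
```

```text
yaw0 -94.7 turn deg -62.3 q6 1.88
shift [0.0647, 0.2759, 0.1707] rot [1.087, -0.011, 0.011]
```

```bash
sed -i "s/^        d=(yaw-y0+90)%180-90/        q1=np.arctan2(y,x); c=[(w,q1-np.radians(w)) for w in (yaw-180,yaw,yaw+180)]; w=min(c,key=lambda t:abs(t[1]))[0]; d=(w-y0)/" h.py; python3 -c "
from h import *
plan(.4357,-.0901,.14,23); slot(1,.2)"
```

```text
yaw0 -94.7 turn deg 117.7 q6 1.88
shift [0.0647, 0.2759, 0.1707] rot [-2.054, -0.012, -0.012]
yaw0 -94.7 turn deg 180.0 q6 1.88
shift [0.0071, 0.0015, 0.0677] rot [-3.141, -0.006, -0.022]
```

>>> jog_arm --pt "0 0.02 0.012 -0.14 0 0 100" --pt "0 0.04 0.025 -0.28 0 0 100" --pt "0 0.06 0.037 -0.42 0 0 100" --pt "0 0.08 0.05 -0.56 0 0 100" --pt "0 0.1 0.062 -0.7 0 0 100" --pt "0 0.12 0.074 -0.84 0 0 100" --pt "0 0.14 0.087 -0.98 0 0 100" --pt "0 0.16 0.1 -1.12 0 0 100" --pt "0 0.18 0.112 -1.26 0 0 100" --pt "0 0.2 0.124 -1.4 0 0 100" --pt "0 0.22 0.136 -1.54 0 0 100" --pt "0 0.24 0.15 -1.68 0 0 100" --pt "0 0.26 0.162 -1.82 0 0 100" --pt "0.02 0.276 0.171 -1.96 0 0 100" --pt "0.04 0.276 0.171 -2.054 -0.012 -0.012 100" --pt "0.065 0.276 0.171 -2.054 -0.012 -0.012 100" --pt "0.065 0.276 0.171 -2.054 -0.012 -0.012 100" --pt "0.065 0.276 0.171 -2.054 -0.012 -0.012 100" --pt "0.065 0.276 0.171 -2.054 -0.012 -0.012 100"

```text
time: 8.6
tool_pos: [0.4362, -0.0903, 0.1409]
tcp_rot: [0.909, 1.371, -0.908]
wrist_force: [0.2, 0.0, 0.2]
width: 0.999
```

```bash
python3 w.py wC
```

```text
[ 0.4364 -0.0903  0.1411] 8.65
```

View pics/wC.png

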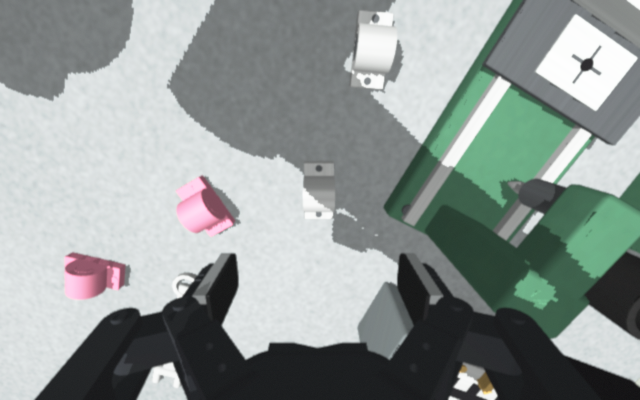

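C's foot holes are at (319,168) and (319,213), and B's are at (375,18) and (367,81). The cross is at (587,65) and the pin tip at about (509,185).

```bash
python3 -c "
from h import *
c,w=block('wC',(319,168.3),(319,213.3)); plan(c[0],c[1],.008,w)
block('wC',(375,18),(367,81)); P=load('wC'); print(onz(P,509,185,.054),onz(P,587,65,.043))"
```

```text
block [ 0.4367 -0.0895  0.011 ] len 0.0479 jaw yaw 23.1
yaw0 23.0 turn deg 0.1 q6 -0.66
shift [0.1331, 0.0002, -0.0009] rot [-0.002, 0.001, -0.002]
block [0.4279 0.0467 0.011 ] len 0.0495 jaw yaw 18.4
[ 0.57879118 -0.00913826  0.054     ] [0.58603604 0.09676429 0.043     ]
```

>>> jog_arm --pt "0.04 0 -0.001 0 0 0 100" --pt "0.08 0 -0.001 0 0 0 100" --pt "0.11 0 -0.001 0 0 0 100" --pt "0.125 0 -0.001 0 0 0 100" --pt "0.133 0 -0.001 0 0 0 100" --pt "0.133 0 -0.001 0 0 0 100" --pt "0.133 0 -0.001 0 0 0 30" --pt "0.133 0 -0.001 0 0 0 0" --pt "0.133 0 -0.001 0 0 0 0" --pt "0.133 0 -0.001 0 0 0 0" --pt "0.133 0 -0.001 0 0 0 0" --pt "0.133 0 -0.001 0 0 0 0" --pt "0.133 0 -0.001 0 0 0 0" --pt "0.11 0 -0.001 0 0 0 0" --pt "0.07 0 -0.001 0 0 0 0" --pt "0.02 0 -0.001 0 0 0 0" --pt "-0.03 0 -0.001 0 0 0 0" --pt "-0.06 0 -0.001 0 0 0 0" --pt "-0.06 0 -0.001 0 0 0 0" --force 60

```text
time: 10.55
tool_pos: [0.4392, -0.0903, 0.2065]
tcp_rot: [0.911, 1.36, -0.903]
wrist_force: [1.4, 0.4, -1.3]
width: 0.337
```

```bash
python3 -c "
from h import *
slot(1,.13)"
```

```text
yaw0 23.0 turn deg 62.3 q6 -0.66
shift [0.0773, 0.2139, -0.1974] rot [-1.087, 0.013, -0.005]
```

>>> jog_arm --pt "0 0.025 -0.023 -0.13 0 0 0" --pt "0 0.05 -0.046 -0.26 0 0 0" --pt "0 0.075 -0.069 -0.39 0 0 0" --pt "0 0.1 -0.092 -0.52 0 0 0" --pt "0 0.125 -0.115 -0.65 0 0 0" --pt "0 0.15 -0.138 -0.78 0 0 0" --pt "0 0.175 -0.161 -0.91 0 0 0" --pt "0.02 0.2 -0.184 -1.04 0 0 0" --pt "0.05 0.214 -0.197 -1.087 0.013 -0.005 0" --pt "0.077 0.214 -0.197 -1.087 0.013 -0.005 0" --pt "0.077 0.214 -0.197 -1.087 0.013 -0.005 0" --pt "0.077 0.214 -0.197 -1.087 0.013 -0.005 0" --pt "0.077 0.214 -0.197 -1.087 0.013 -0.005 0"

```text
time: 11.85
tool_pos: [0.5606, 0.1741, 0.131]
tcp_rot: [0.066, 1.569, -0.065]
wrist_force: [0.2, -0.2, -2.1]
width: 0.342
```

```bash
python3 -c "
from h import *
slot(1,.05)"; python3 w.py t1
```

```text
yaw0 85.2 turn deg 0.1 q6 -1.23
shift [0.081, 0.0005, -0.0007] rot [-0.001, 0.001, -0.001]
[0.5611 0.1742 0.1317] 11.9
```

View pics/t1.png

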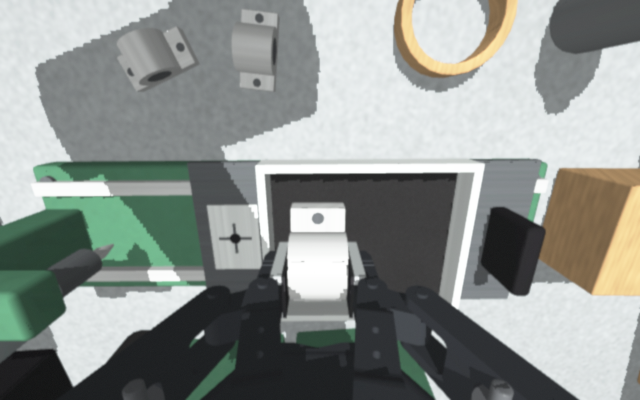

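The tray's outer top edge runs from (256,165) to (483,160). The held block's far foot edge is at (317,203). Blocks A (258,50) and B (157,55) are still in place.

```bash
python3 -c "
from h import *
P=load('t1')
for u,v in((256,165),(483,160)):
    w=onz(P,u,v,.067)[:2]-TC; print((u,v),w@EX,w@EY)
c=onz(P,235,238,.043);print('cross',c,(c[:2]-TC)@EX,(c[:2]-TC)@EY)
p=onz(P,112,244,.054);print('pin',p,(p[:2]-TC)@EX,(p[:2]-TC)@EY)
block('t1',(259.5,17.5),(257,84)); block('t1',(130,72),(180,47))
w=onz(P,317,203,.1317-.008+.011)[:2]-np.array([.5611,.1742]); print('edge rel tcp',w@EX,w@EY)
"
```

```text
(256, 165) -0.07287914184561096 -0.08452333691476295
(483, 160) -0.07653482853733284 0.0855313970794488
cross [0.58507227 0.09662688 0.043     ] -0.0005973768121101993 -0.11380172959019424
pin [ 0.57677243 -0.00793326  0.054     ] -0.0002950735691918428 -0.2186869484730666
block [0.4297 0.135  0.011 ] len 0.0506 jaw yaw 79.0
block [0.4283 0.0462 0.011 ] len 0.05 jaw yaw 17.9
edge rel tcp -0.03502667842489368 -0.00022010430398528745
```

>>> jog_arm --pt "0.02 0 0.001 0 0 0 0" --pt "0.04 0 0.001 0 0 0 0" --pt "0.06 0 0.001 0 0 0 0" --pt "0.07 0 0.001 0 0 0 0" --pt "0.076 0 0.001 0 0 0 0" --pt "0.081 0 0.001 0 0 0 0" --pt "0.081 0 0.001 0 0 0 0" --pt "0.081 0 0.001 0 0 0 0" --pt "0.081 0 0.001 0 0 0 52" --pt "0.081 0 0.001 0 0 0 52" --pt "0.081 0 0.001 0 0 0 52" --pt "0.081 0 0.001 0 0 0 52" --pt "0.07 0 0.001 0 0 0 52" --pt "0.04 0 0.001 0 0 0 52" --pt "0 0 0.001 0 0 0 52" --pt "-0.04 0 0.001 0 0 0 52" --pt "-0.06 0 0.001 0 0 0 100" --pt "-0.06 0 0.001 0 0 0 100" --pt "-0.06 0 0.001 0 0 0 100"

```text
time: 13.8
tool_pos: [0.5621, 0.1742, 0.1925]
tcp_rot: [0.066, 1.566, -0.064]
wrist_force: [-1.4, -0.3, -0.1]
width: 0.993
```

```bash
python3 -c "
from h import *
plan(.4281,.0464,.14,18.1);c=np.array([.4297,.135])"
```

```text
yaw0 85.2 turn deg -67.1 q6 -1.23
shift [0.0519, -0.1385, -0.1232] rot [1.172, 0.002, -0.003]
```

>>> jog_arm --pt "0 -0.014 -0.012 0.13 0 0 100" --pt "0 -0.028 -0.025 0.26 0 0 100" --pt "0 -0.042 -0.037 0.39 0 0 100" --pt "0 -0.056 -0.05 0.52 0 0 100" --pt "0 -0.07 -0.062 0.65 0 0 100" --pt "0 -0.084 -0.075 0.78 0 0 100" --pt "0 -0.1 -0.09 0.91 0 0 100" --pt "0 -0.115 -0.105 1.04 0 0 100" --pt "0.02 -0.13 -0.12 1.172 0 0 100" --pt "0.052 -0.1385 -0.123 1.172 0 0 100" --pt "0.052 -0.1385 -0.123 1.172 0 0 100" --pt "0.052 -0.1385 -0.123 1.172 0 0 100" --pt "0.052 -0.1385 -0.123 1.172 0 0 100"

```text
time: 15.1
tool_pos: [0.4292, 0.0467, 0.1406]
tcp_rot: [0.976, 1.34, -0.97]
wrist_force: [-0.5, -0.2, -0.1]
width: 0.997
```

```bash
python3 w.py wB
```

```text
[0.4296 0.0468 0.1411] 15.15
```

View pics/wB.png

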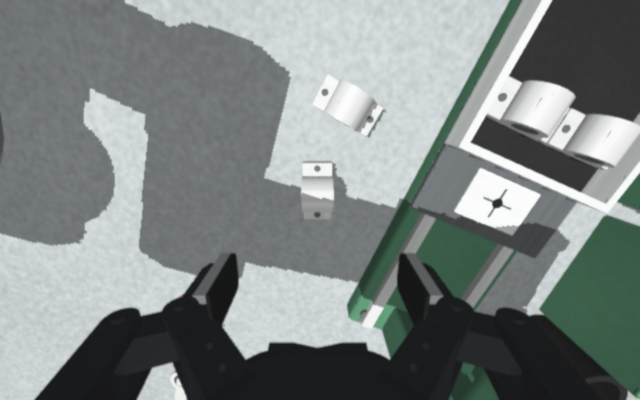

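D and C sit side by side in the tray. B's foot holes are at (318,168) and (318,214), and A's are at (325,92) and (371,119).

```bash
python3 -c "
from h import *
c,w=block('wB',(317.8,168.3),(318,214)); plan(c[0],c[1],.008,w)
block('wB',(325,92),(371,119))"
```

```text
block [0.429 0.047 0.011] len 0.0487 jaw yaw 18.4
yaw0 18.1 turn deg 0.3 q6 -0.27
shift [0.1331, -0.0012, -0.0004] rot [-0.005, 0.0, -0.006]
block [0.4299 0.1349 0.011 ] len 0.0496 jaw yaw 79.5
```

>>> jog_arm --pt "0.04 -0.001 0 0 0 0 100" --pt "0.08 -0.001 0 0 0 0 100" --pt "0.11 -0.001 0 0 0 0 100" --pt "0.125 -0.001 0 0 0 0 100" --pt "0.133 -0.001 0 0 0 0 100" --pt "0.133 -0.001 0 0 0 0 100" --pt "0.133 -0.001 0 0 0 0 30" --pt "0.133 -0.001 0 0 0 0 0" --pt "0.133 -0.001 0 0 0 0 0" --pt "0.133 -0.001 0 0 0 0 0" --pt "0.133 -0.001 0 0 0 0 0" --pt "0.133 -0.001 0 0 0 0 0" --pt "0.133 -0.001 0 0 0 0 0" --pt "0.11 -0.001 0 0 0 0 0" --pt "0.07 -0.001 0 0 0 0 0" --pt "0.02 -0.001 0 0 0 0 0" --pt "-0.03 -0.001 0 0 0 0 0" --pt "-0.06 -0.001 0 0 0 0 0" --pt "-0.06 -0.001 0 0 0 0 0" --force 60

```text
time: 17.05
tool_pos: [0.4319, 0.0466, 0.2067]
tcp_rot: [0.981, 1.33, -0.962]
wrist_force: [1.5, -0.2, -2.3]
width: 0.344
```

```bash
python3 -c "
from h import *
slot(2,.13)"
```

```text
yaw0 18.1 turn deg 67.2 q6 -0.27
shift [0.0803, 0.2488, -0.1275] rot [-1.172, 0.012, -0.012]
```

>>> jog_arm --pt "0 0.026 -0.013 -0.13 0 0 0" --pt "0 0.052 -0.026 -0.26 0 0 0" --pt "0 0.078 -0.04 -0.39 0 0 0" --pt "0 0.104 -0.053 -0.52 0 0 0" --pt "0 0.13 -0.066 -0.65 0 0 0" --pt "0 0.156 -0.08 -0.78 0 0 0" --pt "0 0.182 -0.093 -0.91 0 0 0" --pt "0 0.208 -0.106 -1.04 0 0 0" --pt "0.02 0.23 -0.12 -1.172 0.012 -0.012 0" --pt "0.05 0.249 -0.1275 -1.172 0.012 -0.012 0" --pt "0.08 0.249 -0.1275 -1.172 0.012 -0.012 0" --pt "0.08 0.249 -0.1275 -1.172 0.012 -0.012 0" --pt "0.08 0.249 -0.1275 -1.172 0.012 -0.012 0" --pt "0.08 0.249 -0.1275 -1.172 0.012 -0.012 0"

```text
time: 18.45
tool_pos: [0.6306, 0.2453, 0.1314]
tcp_rot: [0.066, 1.568, -0.064]
wrist_force: [-0.3, -0.5, -2.1]
width: 0.341
```

```bash
python3 w.py t2; python3 -c "
from h import *
slot(2,.05)"
```

```text
[0.6311 0.2454 0.1323] 18.5
yaw0 85.2 turn deg 0.1 q6 -1.15
shift [0.0823, -0.0004, -0.0014] rot [-0.001, 0.003, -0.001]
```

>>> jog_arm --pt "0.02 0 -0.001 0 0 0 0" --pt "0.04 0 -0.001 0 0 0 0" --pt "0.06 0 -0.001 0 0 0 0" --pt "0.07 0 -0.001 0 0 0 0" --pt "0.076 0 -0.001 0 0 0 0" --pt "0.082 0 -0.001 0 0 0 0" --pt "0.082 0 -0.001 0 0 0 0" --pt "0.082 0 -0.001 0 0 0 0" --pt "0.082 0 -0.001 0 0 0 52" --pt "0.082 0 -0.001 0 0 0 52" --pt "0.082 0 -0.001 0 0 0 52" --pt "0.082 0 -0.001 0 0 0 52" --pt "0.07 0 -0.001 0 0 0 52" --pt "0.04 0 -0.001 0 0 0 52" --pt "0 0 -0.001 0 0 0 52" --pt "-0.04 0 -0.001 0 0 0 52" --pt "-0.06 0 -0.001 0 0 0 100" --pt "-0.06 0 -0.001 0 0 0 100" --pt "-0.06 0 -0.001 0 0 0 100"

```text
time: 20.4
tool_pos: [0.6302, 0.2455, 0.1933]
tcp_rot: [0.067, 1.565, -0.064]
wrist_force: [0.0, 0.4, 0.1]
width: 0.988
```

```bash
python3 -c "
from h import *
plan(.43,.135,.14,79.3)"
```

```text
yaw0 85.3 turn deg -6.0 q6 -1.15
shift [0.0522, -0.1268, -0.1906] rot [0.104, 0.004, -0.002]
```

>>> jog_arm --pt "0 -0.02 -0.03 0.05 0 0 100" --pt "0 -0.04 -0.06 0.1 0 0 100" --pt "0 -0.06 -0.09 0.104 0 0 100" --pt "0 -0.08 -0.12 0.104 0 0 100" --pt "0 -0.1 -0.15 0.104 0 0 100" --pt "0.02 -0.12 -0.18 0.104 0.003 0 100" --pt "0.04 -0.127 -0.19 0.104 0.003 0 100" --pt "0.052 -0.127 -0.191 0.104 0.003 -0.002 100" --pt "0.052 -0.127 -0.191 0.104 0.003 -0.002 100" --pt "0.052 -0.127 -0.191 0.104 0.003 -0.002 100" --pt "0.052 -0.127 -0.191 0.104 0.003 -0.002 100"

```text
time: 21.5
tool_pos: [0.4311, 0.1355, 0.141]
tcp_rot: [0.147, 1.563, -0.146]
wrist_force: [-0.2, 0.0, 0.4]
width: 1.002
```

```bash
python3 w.py wA
```

```text
[0.4311 0.1354 0.1411] 21.55
```

View pics/wA.png

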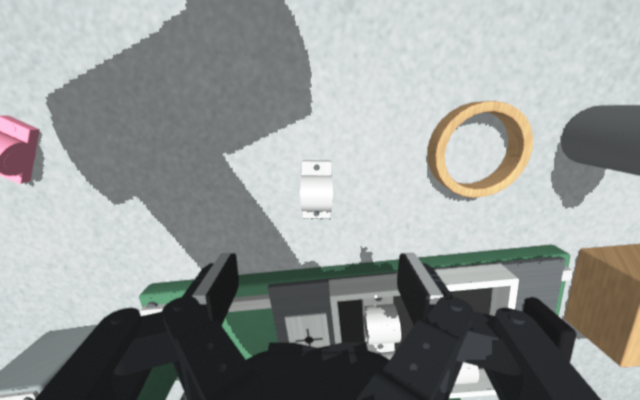

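A's foot holes are at (317,168) and (317,213), lined up between the jaws.

```bash
python3 -c "
from h import *
c,w=block('wA',(317,168.3),(317,213.3)); plan(c[0],c[1],.008,w)"
```

```text
block [0.4301 0.1354 0.011 ] len 0.048 jaw yaw 79.3
yaw0 79.3 turn deg -0.0 q6 -1.13
shift [0.1331, -0.0004, -0.0013] rot [0.0, 0.003, -0.001]
```

>>> jog_arm --pt "0.04 0 -0.001 0 0 0 100" --pt "0.08 0 -0.001 0 0 0 100" --pt "0.11 0 -0.001 0 0 0 100" --pt "0.125 0 -0.001 0 0 0 100" --pt "0.133 0 -0.001 0 0 0 100" --pt "0.133 0 -0.001 0 0 0 100" --pt "0.133 0 -0.001 0 0 0 30" --pt "0.133 0 -0.001 0 0 0 0" --pt "0.133 0 -0.001 0 0 0 0" --pt "0.133 0 -0.001 0 0 0 0" --pt "0.133 0 -0.001 0 0 0 0" --pt "0.133 0 -0.001 0 0 0 0" --pt "0.133 0 -0.001 0 0 0 0" --pt "0.11 0 -0.001 0 0 0 0" --pt "0.07 0 -0.001 0 0 0 0" --pt "0.02 0 -0.001 0 0 0 0" --pt "-0.03 0 -0.001 0 0 0 0" --pt "-0.06 0 -0.001 0 0 0 0" --pt "-0.06 0 -0.001 0 0 0 0" --force 60

```text
time: 23.45
tool_pos: [0.4333, 0.1365, 0.2065]
tcp_rot: [0.15, 1.553, -0.143]
wrist_force: [1.6, 0.1, -3.3]
width: 0.337
```

```bash
python3 -c "
from h import *
slot(3,.13)"
```

```text
yaw0 79.3 turn deg 6.0 q6 -1.13
shift [0.0786, 0.1362, 0.1085] rot [-0.105, 0.013, -0.005]
```

>>> jog_arm --pt "0 0.02 0.015 -0.05 0 0 0" --pt "0 0.04 0.03 -0.105 0.01 0 0" --pt "0 0.065 0.05 -0.105 0.013 -0.005 0" --pt "0 0.09 0.07 -0.105 0.013 -0.005 0" --pt "0 0.115 0.09 -0.105 0.013 -0.005 0" --pt "0.02 0.136 0.1085 -0.105 0.013 -0.005 0" --pt "0.05 0.136 0.1085 -0.105 0.013 -0.005 0" --pt "0.079 0.136 0.1085 -0.105 0.013 -0.005 0" --pt "0.079 0.136 0.1085 -0.105 0.013 -0.005 0" --pt "0.079 0.136 0.1085 -0.105 0.013 -0.005 0" --pt "0.079 0.136 0.1085 -0.105 0.013 -0.005 0"

```text
time: 24.55
tool_pos: [0.5667, 0.2504, 0.1305]
tcp_rot: [0.065, 1.569, -0.064]
wrist_force: [-0.3, -0.4, -2.6]
width: 0.339
```

```bash
python3 w.py t3; python3 -c "
from h import *
slot(3,.05)"
```

```text
[0.5672 0.2506 0.1313] 24.6
yaw0 85.3 turn deg -0.0 q6 -1.11
shift [0.0813, -0.0003, -0.0011] rot [0.0, 0.002, -0.001]
```

View pics/t3.png

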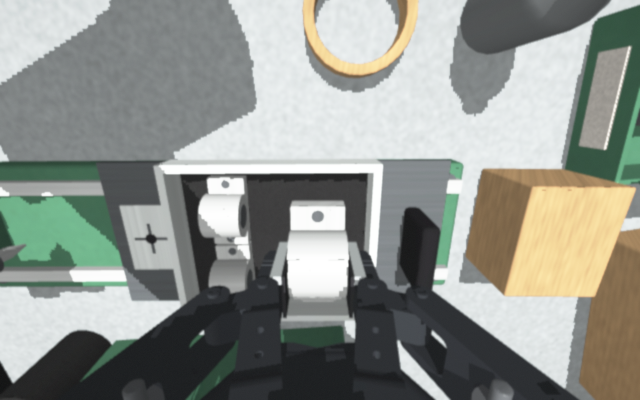

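>>> jog_arm --pt "0.02 0 0 0 0 0 0" --pt "0.04 0 0 0 0 0 0" --pt "0.06 0 0 0 0 0 0" --pt "0.07 0 0 0 0 0 0" --pt "0.076 0 0 0 0 0 0" --pt "0.081 0 0 0 0 0 0" --pt "0.081 0 0 0 0 0 0" --pt "0.081 0 0 0 0 0 0" --pt "0.081 0 0 0 0 0 52" --pt "0.081 0 0 0 0 0 52" --pt "0.081 0 0 0 0 0 52" --pt "0.081 0 0 0 0 0 52" --pt "0.07 0 0 0 0 0 52" --pt "0.04 0 0 0 0 0 52" --pt "0 0 0 0 0 0 52" --pt "-0.04 0 0 0 0 0 52" --pt "-0.08 0 0 0 0 0 60" --pt "-0.08 0 0 0 0 0 60" --pt "-0.08 0 0 0 0 0 60"

```text
time: 26.5
tool_pos: [0.5681, 0.251, 0.2141]
tcp_rot: [0.067, 1.563, -0.062]
wrist_force: [0.5, 0.3, -0.9]
width: 0.603
```

```bash
python3 w.py t4; python3 -c "
from h import *
h=TC+.12*EY; print(h); plan(h[0],h[1],.2,85.3)"
```

```text
[0.5669 0.2505 0.2119] 26.55
[0.60484  0.329592]
yaw0 85.3 turn deg -0.0 q6 -1.11
shift [0.0121, 0.0819, 0.0313] rot [0.0, 0.003, -0.002]
```

View pics/t4.png

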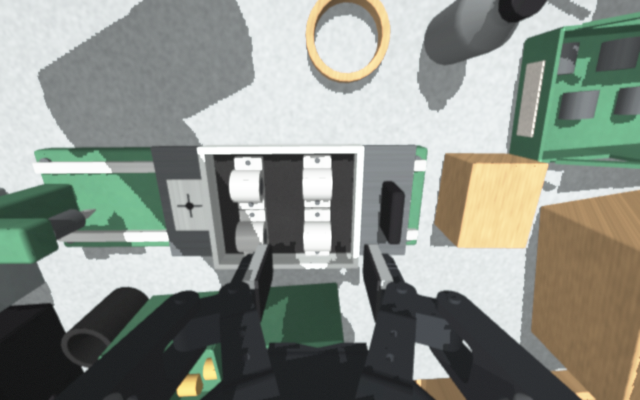

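All four blocks lie flat on the tray floor at (247,185), (250,235), (317,185) and (317,237), none stacked. The handle is at (392,210), and the carton is close beside it at (475,200).

```bash
python3 -c "
from h import *
P=load('t4')
for u,v,z in((440,152,.07),(436,247,.07),(392,185,.091),(392,240,.041),(414,150,.026),(408,150,.041)): 
    w=onz(P,u,v,z); print((u,v),np.round(w,3),np.round([(w[:2]-TC)@EX,(w[:2]-TC)@EY],3))
p=onz(P,97,211,.054); c=onz(P,190,206,.043); print(p,c,(c-p)[:2]@EY,(c-p)[:2]@EX)"
```

```text
(440, 152) [0.54  0.381 0.07 ] [-0.069  0.166]
(436, 247) [0.65  0.383 0.07 ] [0.041 0.176]
(392, 185) [0.565 0.326 0.091] [-0.039  0.113]
(392, 240) [0.652 0.339 0.041] [0.047 0.134]
(414, 150) [0.544 0.369 0.026] [-0.064  0.154]
(408, 150) [0.541 0.357 0.041] [-0.066  0.142]
[ 0.57945408 -0.0055625   0.054     ] [0.58581047 0.09748519 0.043     ] 0.10321855428236806 -0.0021151273098968864
```

>>> jog_arm --pt "0 0.025 0.01 0 0 0 40" --pt "0 0.055 0.02 0 0 0 40" --pt "0 0.082 0.031 0 0.003 0 40" --pt "0 0.082 0.031 0 0.003 0 40" --pt "0 0.082 0.031 0 0.003 0 40" --pt "0.03 0.082 0.031 0 0.003 0 40" --pt "0.06 0.082 0.031 0 0.003 0 40" --pt "0.06 0.082 0.031 0 0.003 0 40" --pt "0.06 0.082 0.031 0 0.003 0 40"

```text
time: 27.45
tool_pos: [0.6035, 0.3284, 0.1509]
tcp_rot: [0.065, 1.573, -0.065]
wrist_force: [0.5, -0.7, 0.0]
width: 0.402
```

```bash
python3 w.py h0; python3 -c "
from h import *
h=TC+.12*EY; plan(h[0],h[1],.064,85.3)"
```

```text
[0.6047 0.3292 0.1528] 27.5
yaw0 85.3 turn deg 0.0 q6 -1.03
shift [0.0888, 0.0003, 0.0001] rot [-0.0, -0.0, -0.002]
```

View pics/h0.png

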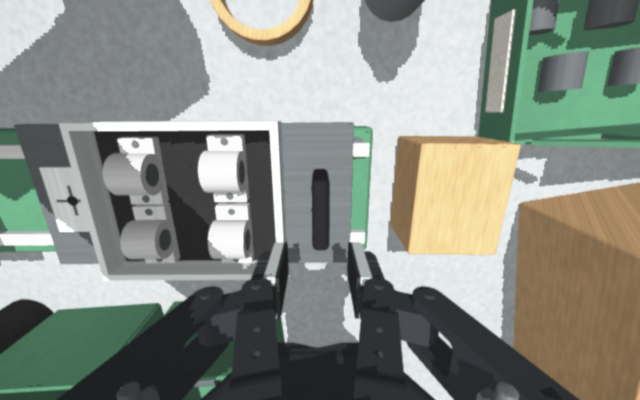

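The handle at (320,210) lies between the fingers. The carton's near edge is at (398,190), clear to the right.

```bash
python3 -c "
from h import *
P=load('h0')
for u,v,z in((320,170,.091),(320,250,.091),(391,235,0),(402,245,.07),(412,140,.07),(372,200,.026),(353,200,.041)): 
    w=onz(P,u,v,z); print((u,v),np.round(w,3),np.round([(w[:2]-TC)@EX,(w[:2]-TC)@EY],3))"
```

```text
(320, 170) [0.565 0.334 0.091] [-0.04   0.121]
(320, 250) [0.631 0.328 0.091] [0.026 0.121]
(391, 235) [ 0.667  0.409 -0.   ] [0.056 0.204]
(402, 245) [0.643 0.401 0.07 ] [0.033 0.195]
(412, 140) [0.551 0.408 0.07 ] [-0.06   0.194]
(372, 200) [0.614 0.383 0.026] [0.005 0.174]
(353, 200) [0.607 0.362 0.041] [-0.     0.153]
```

>>> jog_arm --pt "0.04 0 0 0 0 0 40" --pt "0.07 0 0 0 0 0 40" --pt "0.083 0 0 0 0 0 40" --pt "0.089 0 0 0 0 0 40" --pt "0.089 0 0 0 0 0 40" --pt "0.089 0 0 0 0 0 0" --pt "0.089 0 0 0 0 0 0" --pt "0.089 0 0 0 0 0 0" --pt "0.089 0 0 0 0 0 0" --pt "0.089 0 0 0 0 0 0" --pt "0.089 0.004 0 0 0 0 0" --pt "0.089 0.008 0 0 0 0 0" --pt "0.089 0.012 0 0 0 0 0" --pt "0.089 0.016 0 0 0 0 0" --pt "0.089 0.02 0 0 0 0 0" --pt "0.089 0.024 0 0 0 0 0" --pt "0.089 0.024 0 0 0 0 0" --pt "0.089 0.024 0 0 0 0 0" --force 40

```text
time: 29.3
tool_pos: [0.6081, 0.3539, 0.0662]
tcp_rot: [0.066, 1.567, -0.062]
wrist_force: [-0.6, -0.6, 6.7]
width: 0.153
```

>>> jog_arm --pt "0 0.001 0 0 0 0 0" --pt "0 0.002 0 0 0 0 0" --pt "0 0.002 0 0 0 0 0"

```text
time: 29.6
tool_pos: [0.6082, 0.3554, 0.0662]
tcp_rot: [0.066, 1.567, -0.062]
wrist_force: [-0.4, -2.7, 1.2]
width: 0.155
```

>>> jog_arm --pt "0 0.001 0 0 0 0 0" --pt "0 0.002 0 0 0 0 0" --pt "0 0.002 0 0 0 0 0" --pt "0 0.002 0 0 0 0 0"

```text
time: 30.0
tool_pos: [0.6084, 0.3576, 0.0663]
tcp_rot: [0.066, 1.567, -0.062]
wrist_force: [0.8, -2.8, 0.9]
width: 0.16
```

>>> jog_arm --pt "0 0.001 0 0 0 0 0" --pt "0 0.002 0 0 0 0 0" --pt "0 0.002 0 0 0 0 0" --pt "0 0.002 0 0 0 0 0"

```text
time: 30.4
tool_pos: [0.6085, 0.3598, 0.0663]
tcp_rot: [0.066, 1.567, -0.062]
wrist_force: [0.2, -2.6, 1.4]
width: 0.153
```

>>> jog_arm --pt "0 0.001 0 0 0 0 0" --pt "0 0.001 0 0 0 0 0" --pt "0 0.001 0 0 0 0 0"

```text
time: 30.7
tool_pos: [0.6086, 0.361, 0.0662]
tcp_rot: [0.066, 1.567, -0.062]
wrist_force: [0.1, -2.0, 2.7]
width: 0.154
```

>>> jog_arm --pt "0 0.001 0 0 0 0 0" --pt "0 0.002 0 0 0 0 0" --pt "0 0.002 0 0 0 0 0"

```text
time: 31.0
tool_pos: [0.6086, 0.361, 0.0662]
tcp_rot: [0.063, 1.568, -0.064]
wrist_force: [-1.9, -9.0, 4.3]
width: 0.153
```

>>> jog_arm --pt "0 0.001 0 0 0 0 0" --pt "0 0.002 0 0 0 0 0" --pt "0 0.002 0 0 0 0 0"

```text
time: 31.3
tool_pos: [0.6086, 0.361, 0.0662]
tcp_rot: [0.061, 1.569, -0.067]
wrist_force: [-1.6, -9.1, 4.8]
width: 0.156
```

```bash
python3 -c "
from h import *
s=monitor.read_state(); print(s['tool_pos'])
h=np.array([.6086,.3610])-.135*EY; print(h); plan(h[0],h[1],.0662,85.3)"
```

```text
[0.60858099 0.3609847  0.06623805]
[0.59753  0.226459]
yaw0 85.3 turn deg -0.0 q6 -0.99
shift [0.0005, -0.135, -0.0001] rot [0.001, 0.001, 0.004]
```

>>> jog_arm --pt "0 -0.01 0 0 0 0.004 0" --pt "0 -0.025 0 0 0 0.004 0" --pt "0 -0.04 0 0 0 0.004 0" --pt "0 -0.055 0 0 0 0.004 0" --pt "0 -0.07 0 0 0 0.004 0" --pt "0 -0.085 0 0 0 0.004 0" --pt "0 -0.1 0 0 0 0.004 0" --pt "0 -0.112 0 0 0 0.004 0" --pt "0 -0.122 0 0 0 0.004 0" --pt "0 -0.129 0 0 0 0.004 0" --pt "0 -0.132 0 0 0 0.004 0" --pt "0 -0.134 0 0 0 0.004 0" --pt "0 -0.135 0 0 0 0.004 0" --pt "0 -0.135 0 0 0 0.004 0" --pt "0 -0.135 0 0 0 0.004 0" --pt "0 -0.135 0 0 0 0.004 0"

```text
time: 32.9
tool_pos: [0.5982, 0.225, 0.0663]
tcp_rot: [0.064, 1.567, -0.064]
wrist_force: [5.6, 0.6, -6.1]
width: 0.158
```

Run:
```python
from h import *
plan(.59753,.226459,.0662,85.3)
for n in('side','top'):
    im,P=cam(n); cv2.imwrite(f'pics/{n}1.png',im)
    u,v=proj(P,[.578,-.0075,.05]).astype(int); print(n,u,v); cv2.imwrite(f'pics/pin_{n}.png',cv2.resize(im[v-25:v+25,u-32:u+33],None,fx=6,fy=6,interpolation=cv2.INTER_CUBIC))
a,b=cv2.imread('pics/pin_side.png'),cv2.imread('pics/pin_top.png'); cv2.imwrite('pics/pin.png',np.hstack([a,b]))
```

```text
yaw0 85.3 turn deg -0.0 q6 -1.17
shift [0.0001, 0.0014, -0.0008] rot [0.0, 0.002, 0.0]
side 283 202
top 339 163
```

View pics/pin.png

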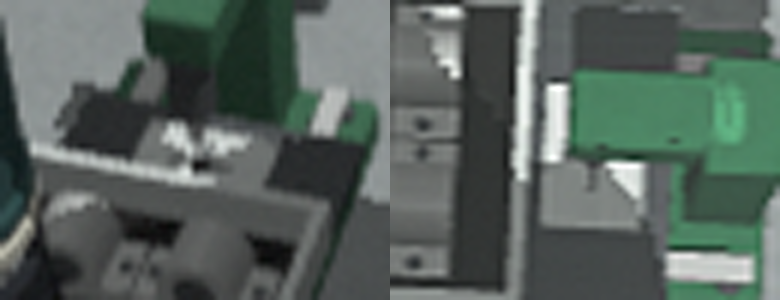

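The side crop shows the pin over the label plate, with the cross's dark centre at about (195,160). The TCP overshot by 1.4 mm, so I'll correct that.

>>> jog_arm --pt "0 0.001 0 0 0 0 0" --pt "0 0.0015 0 0 0 0 0" --pt "0 0.0015 0 0 0 0 0" --pt "0 0.0015 0 0 0 0 0"

```text
time: 33.4
tool_pos: [0.5983, 0.2253, 0.0663]
tcp_rot: [0.063, 1.568, -0.066]
wrist_force: [1.5, -2.6, -2.4]
width: 0.154
```

Run:
```python
from h import *
s=monitor.read_state(); print(s['tool_pos'],s['wrist_force'],(np.array([.6086,.361])-s['tool_pos'][:2])@EY)
# cross & pin in the side view
im,P=cam('side'); cv2.imwrite('pics/side2.png',im)
print('pin proj est',proj(P,[.578,-.0075,.054]),'cross if right',proj(P,[.578,-.0075,.043]))
```

```text
[0.5982704  0.22527455 0.06627324] [ 1.53229847 -2.56766113 -2.40368482] 0.13611100846200191
pin proj est [283.74905706 201.77417509] cross if right [284.03058188 204.5138495 ]
```

>>> jog_arm --pt "0 0.001 0 0 0 0 0" --pt "0 0.0015 0 0 0 0 0" --pt "0 0.0015 0 0 0 0 0" --pt "0 0.0015 0 0 0 0 0"

```text
time: 33.85
tool_pos: [0.5984, 0.227, 0.0662]
tcp_rot: [0.063, 1.568, -0.065]
wrist_force: [1.9, -3.9, -2.1]
width: 0.151
```

Run:
```python
from h import *
s=monitor.read_state(); print(s['tool_pos'],s['wrist_force'],(np.array([.6086,.361])-s['tool_pos'][:2])@EY)
im,P=cam('side')
T=im[180:230,255:320]; cv2.imwrite('pics/p2.png',cv2.resize(T,None,fx=10,fy=10,interpolation=cv2.INTER_CUBIC))
```

```text
[0.59837246 0.22698288 0.06622888] [ 1.90669581 -3.94718861 -2.12026068] 0.13440011525388532
```

View pics/p2.png

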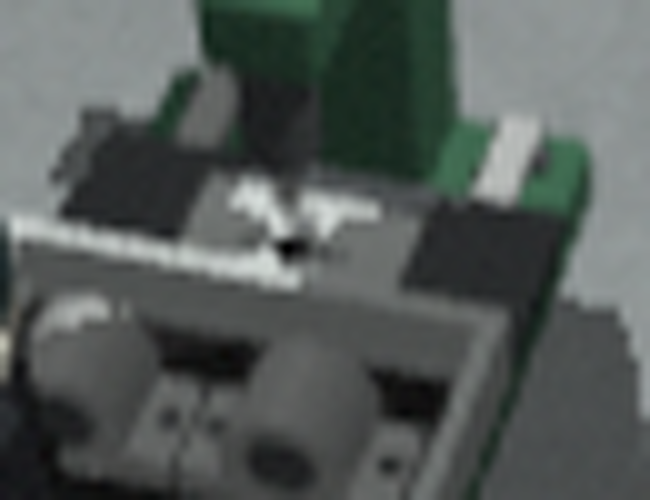

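The cross's centre dot is at crop (290,247), which is raw (284.0,204.7). That matches the predicted under-pin pixel (284.0,204.5), and travel from the stop is 134.4 mm. I'll let go of the handle and go over to the levers.

>>> jog_arm --pt "0 0 0 0 0 0 20" --pt "0 0 0 0 0 0 35" --pt "0 0 0 0 0 0 40" --pt "0 0 0 0 0 0 40" --pt "-0.02 0 0 0 0 0 40" --pt "-0.05 0 0 0 0 0 40" --pt "-0.1 0 0 0 0 0 40" --pt "-0.15 0 0 0 0 0 40" --pt "-0.19 0 0 0 0 0 40" --pt "-0.19 0 0 0 0 0 40"

```text
time: 34.9
tool_pos: [0.602, 0.2289, 0.2656]
tcp_rot: [0.067, 1.554, -0.061]
wrist_force: [1.4, 0.1, 0.2]
width: 0.398
```

```bash
python3 -c "
from h import *
plan(.48,-.27,.25,-94)
plan(.48,-.27,.25,86)"
```

```text
yaw0 85.3 turn deg -179.3 q6 -1.16
shift [0.0119, -0.5073, -0.0811] rot [3.13, -0.007, -0.024]
yaw0 85.3 turn deg -179.3 q6 -1.16
shift [0.0119, -0.5073, -0.0811] rot [3.13, -0.007, -0.024]
```

>>> jog_arm --pt "0 -0.025 -0.002 0.149 0 0 40" --pt "0 -0.05 -0.004 0.298 0 0 40" --pt "0 -0.075 -0.006 0.447 0 0 40" --pt "0 -0.1 -0.008 0.596 0 0 40" --pt "0 -0.125 -0.01 0.745 0 0 40" --pt "0 -0.15 -0.012 0.894 0 0 40" --pt "0 -0.175 -0.014 1.043 0 0 40" --pt "0 -0.2 -0.016 1.192 0 0 40" --pt "0 -0.225 -0.018 1.341 0 0 40" --pt "0 -0.25 -0.02 1.49 0 0 40" --pt "0 -0.275 -0.022 1.639 0 0 40" --pt "0 -0.3 -0.024 1.788 0 0 40" --pt "0 -0.325 -0.026 1.937 0 0 40" --pt "0 -0.35 -0.028 2.086 0 0 40" --pt "0 -0.375 -0.03 2.235 0 0 40" --pt "0 -0.4 -0.032 2.384 0 0 40" --pt "0 -0.425 -0.034 2.533 0 0 40" --pt "0 -0.45 -0.036 2.682 0 0 40" --pt "0 -0.48 -0.038 2.831 0 0 40" --pt "0 -0.507 -0.041 2.98 0 0 40"

```text
time: 36.9
tool_pos: [0.5192, -0.2738, 0.2617]
tcp_rot: [2.202, 0.085, -2.169]
wrist_force: [-0.4, -0.4, 0.8]
width: 0.396
```

```bash
python3 -c "
from h import *
plan(.52,-.27,.25,-94)"
```

```text
yaw0 -85.8 turn deg -8.2 q6 0.96
shift [0.0118, -0.0037, -0.0009] rot [0.144, -0.015, 0.004]
```

>>> jog_arm --pt "0.012 -0.004 -0.001 0.144 -0.015 0 40" --pt "0.012 -0.004 -0.001 0.144 -0.015 0 40" --pt "0.012 -0.004 -0.001 0.144 -0.015 0 40" --pt "0.012 -0.004 -0.001 0.144 -0.015 0 40"

```text
time: 37.3
tool_pos: [0.5203, -0.2692, 0.2499]
tcp_rot: [-2.186, 0.069, 2.185]
wrist_force: [-0.3, -0.3, 0.0]
width: 0.398
```

```bash
python3 w.py lv; python3 -c "
import cv2;a=cv2.imread('pics/lv.png');cv2.imwrite('pics/lv2.png',cv2.resize(a[0:290,190:590],(800,580),interpolation=cv2.INTER_CUBIC))"
```

```text
[ 0.5204 -0.2693  0.2502] 37.35
```

View pics/lv2.png

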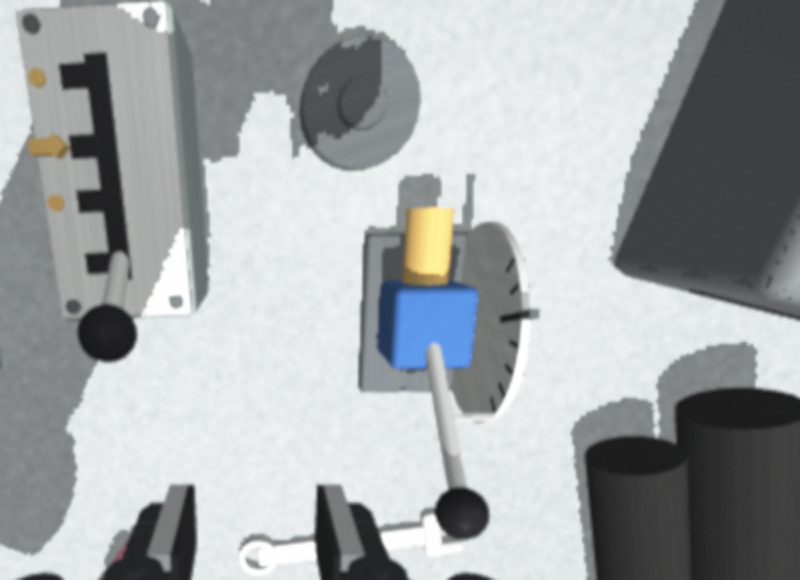

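The pointed brass marker is at (47,147), beside notch 2. The round studs are at (37,77), notch 3, and (56,203), notch 1, so the target is notch 2 (0.21 rad). The depth knob is at (107,332), the air knob at (462,513) and the 60° lug at (535,313).

```bash
python3 -c "
from h import *
P=load('lv'); f=lambda x,y,z: onz(P,190+x/2,y/2,z)
r=lambda a:np.round(a,4).tolist()
dk=f(107,332,.131); ak=f(462,513,.1299); print('dk',r(dk),'ak',r(ak))
for n,a,b,z in(('slot edge',(107,53),(130,278),.09),('box left',(20,15),(66,315),.09),('box screws',(31,22),(72,306),.09),('studs',(37,77),(56,203),.09),('dial',(488,222),(478,420),.045),('baseplate',(366,228),(360,388),.01)):
    p,q=f(*a,z),f(*b,z); d=p-q; print(n,r(p),r(q),'mid',r((p+q)/2),'len',round(np.linalg.norm(d),4),'yaw',round(np.degrees(np.arctan2(d[1],d[0])),1))
print('lug',r(f(527,316,.105)),'top of slot mid notch marker',r(f(70,147,.09)),r(f(50,147,.09)))
print('blue top',[r(f(*c,.06)) for c in((400,285),(478,288),(473,366),(395,366))])
"
```

```text
dk [0.5519, -0.2001, 0.131] ak [0.4424, -0.3741, 0.1299]
slot edge [0.6777, -0.2085, 0.09] [0.5726, -0.205, 0.09] mid [0.6252, -0.2067, 0.09] len 0.1052 yaw -1.9
box left [0.6959, -0.1702, 0.09] [0.5552, -0.1673, 0.09] mid [0.6255, -0.1688, 0.09] len 0.1407 yaw -1.2
box screws [0.6927, -0.1748, 0.09] [0.5599, -0.1714, 0.09] mid [0.6263, -0.1731, 0.09] len 0.1329 yaw -1.4
studs [0.67, -0.1733, 0.09] [0.6127, -0.1722, 0.09] mid [0.6414, -0.1727, 0.09] len 0.0573 yaw -1.1
dial [0.587, -0.4116, 0.045] [0.4612, -0.4131, 0.045] mid [0.5241, -0.4124, 0.045] len 0.1258 yaw 0.7
baseplate [0.5873, -0.3458, 0.01] [0.4774, -0.341, 0.01] mid [0.5324, -0.3434, 0.01] len 0.11 yaw -2.5
lug [0.5412, -0.4112, 0.105] top of slot mid notch marker [0.6384, -0.1839, 0.09] [0.639, -0.1739, 0.09]
blue top [[0.5554, -0.3564, 0.06], [0.5506, -0.4023, 0.06], [0.5031, -0.402, 0.06], [0.5062, -0.3541, 0.06]]
```

```bash
python3 -c "
from h import *
plan(.5519,-.2003,.114,-91.5)"
```

```text
yaw0 -93.9 turn deg 2.4 q6 1.11
shift [0.1365, -0.0704, -0.0267] rot [-0.041, -0.001, 0.004]
```

>>> jog_arm --pt "0 -0.03 -0.012 -0.041 0 0 60" --pt "0 -0.06 -0.024 -0.041 0 0 60" --pt "0 -0.0704 -0.0267 -0.041 0 0.004 60" --pt "0.03 -0.0704 -0.0267 -0.041 0 0.004 60" --pt "0.07 -0.0704 -0.0267 -0.041 0 0.004 60" --pt "0.1 -0.0704 -0.0267 -0.041 0 0.004 60" --pt "0.12 -0.0704 -0.0267 -0.041 0 0.004 60" --pt "0.1365 -0.0704 -0.0267 -0.041 0 0.004 60" --pt "0.1365 -0.0704 -0.0267 -0.041 0 0.004 60" --pt "0.1365 -0.0704 -0.0267 -0.041 0 0.004 60" --pt "0.1365 -0.0704 -0.0267 -0.041 0 0.004 0" --pt "0.1365 -0.0704 -0.0267 -0.041 0 0.004 0" --pt "0.1365 -0.0704 -0.0267 -0.041 0 0.004 0" --pt "0.1365 -0.0704 -0.0267 -0.041 0 0.004 0" --pt "0.1365 -0.0704 -0.0267 -0.041 0 0.004 0" --pt "0.1365 -0.0704 -0.0267 -0.041 0 0.004 0" --force 30

```text
time: 38.95
tool_pos: [0.5524, -0.2003, 0.1155]
tcp_rot: [-2.211, 0.029, 2.206]
wrist_force: [-2.2, 3.0, 6.5]
width: 0.303
```

```bash
python3 -c "
from h import *
plan(.5519,-.2003,.114,-91.5)"
```

```text
yaw0 -91.5 turn deg 0.0 q6 1.21
shift [0.0015, 0.0, 0.0005] rot [-0.0, -0.002, -0.0]
```

>>> jog_arm --pt "-0.0045 0 -0.007 0 0 0 0" --pt "-0.009 0 -0.014 0 0 0 0" --pt "-0.013 0 -0.022 0 0 0 0" --pt "-0.0165 0 -0.031 0 0 0 0" --pt "-0.0195 0 -0.04 0 0 0 0" --pt "-0.0215 0 -0.049 0 0 0 0" --pt "-0.023 0 -0.058 0 0 0 0" --pt "-0.024 0 -0.0675 0 0 0 0" --pt "-0.024 0 -0.077 0 0 0 0" --pt "-0.0235 0 -0.086 0 0 0 0" --pt "-0.0225 0 -0.093 0 0 0 0" --pt "-0.0213 0 -0.0997 0 0 0 0" --pt "-0.0213 0 -0.0997 0 0 0 0" --pt "-0.0213 0 -0.0997 0 0 0 0" --pt "-0.0213 0 -0.0997 0 0 0 0"

```text
time: 40.45
tool_pos: [0.6538, -0.2026, 0.138]
tcp_rot: [-2.214, 0.029, 2.202]
wrist_force: [1.9, 5.2, 2.1]
width: 0.271
```

```bash
python3 -c "
from h import *
plan(.6516,-.2026,.135,-91.5)"
```

```text
yaw0 -91.5 turn deg 0.0 q6 1.26
shift [0.0029, 0.0001, 0.0022] rot [-0.0, -0.005, -0.0]
```

>>> jog_arm --pt "0.001 0 0.002 0 0 0 0" --pt "0.001 0 0.002 0 0 0 0" --pt "0.001 0 0.002 0 0 0 30" --pt "0.001 0 0.002 0 0 0 60" --pt "0.001 0 0.002 0 0 0 60" --pt "0.001 0 0.002 0 0 0 60" --pt "-0.02 0 0.002 0 0 0 60" --pt "-0.05 0 0.002 0 0 0 60" --pt "-0.09 0 0.002 0 0 0 60" --pt "-0.12 0 0.01 0 0 0 60" --pt "-0.12 0 0.04 0 0 0 60" --pt "-0.12 0 0.08 0 0 0 60" --pt "-0.12 0 0.08 0 0 0 60" --pt "-0.12 0 0.08 0 0 0 60"

```text
time: 41.85
tool_pos: [0.5722, -0.2007, 0.2574]
tcp_rot: [-2.214, 0.031, 2.202]
wrist_force: [0.1, -1.1, 0.4]
width: 0.6
```

```bash
cat > knob.py <<'E'
import sys
from h import *
n=sys.argv[1]; X=np.array(eval(sys.argv[2])); im,P=cam(n); e=proj(P,X); rad=P[0]*.014/ (P[4][:3,:3].T@(X-P[4][:3,3]))[2]
m=(im.max(2)<45).astype(np.uint8); k,l,st,c=cv2.connectedComponentsWithStats(m)
m=cv2.morphologyEx(m,cv2.MORPH_OPEN,cv2.getStructuringElement(cv2.MORPH_ELLIPSE,(int(rad)|1,int(rad)|1)))
k,l,st,c=cv2.connectedComponentsWithStats(m)
print('expect',np.round(e,1),'rad',round(rad,1))
for i in range(1,k):
    if np.linalg.norm(c[i]-e)<60: print(np.round(c[i],1),st[i].tolist(),'on z:',np.round(onz(P,*c[i],X[2]),4))
E
python3 knob.py wrist "[.6516,-.2026,.1523]"; python3 knob.py top "[.6516,-.2026,.1523]"; python3 knob.py side "[.6516,-.2026,.1523]"
python3 -c "
from h import *
plan(.4424,-.3745,.24,-92.5)"
```

```text
expect [317.2 108.8] rad 16.5
[316.2 127. ] [302, 111, 29, 33, 718] on z: [ 0.6366 -0.2013  0.1523]
expect [420.4 123.3] rad 5.8
[421.   70.8] [397, 31, 59, 78, 2461] on z: [ 0.7845 -0.2102  0.1523]
[440.4  84.4] [438, 81, 6, 8, 34] on z: [ 0.7484 -0.2559  0.1523]
[423.7 128.7] [412, 121, 21, 18, 133] on z: [ 0.6381 -0.2099  0.1523]
[413. 142.] [411, 140, 5, 5, 17] on z: [ 0.6057 -0.1825  0.1523]
expect [273.5 129. ] rad 4.7
[220.2 130.9] [170, 0, 91, 203, 4229] on z: [ 0.8048 -0.166   0.1523]
[217.6 111. ] [213, 105, 11, 16, 96] on z: [ 0.8518 -0.2664  0.1523]
[277.7 129. ] [274, 125, 8, 9, 55] on z: [ 0.6394 -0.205   0.1523]
yaw0 -91.5 turn deg -1.0 q6 1.22
shift [0.017, 0.1771, 0.1272] rot [0.017, -0.006, -0.0]
```

```bash
for i in 1 2; do python3 knob.py wrist "[.6516,-.2026,.1523]"; python3 knob.py side "[.6516,-.2026,.1523]"|tail -1; done
python3 - <<'E'
from h import *
im,P=cam('wrist'); print(monitor.read_state()['tool_pos'])
e=proj(P,[.6516,-.2026,.1523]).astype(int)
c=im[e[1]-20:e[1]+50:2,e[0]-30:e[0]+30:2].max(2)
print('\n'.join(' '.join('%3d'%x for x in r) for r in c)); print(e)
for t in(-.21,0,.1,.21): print(t,proj(P,[.6255+.125*np.sin(t),-.2026,.03+.125*np.cos(t)]))
E
```

```text
expect [317.3 111.2] rad 16.4
[316.1 129.7] [302, 114, 29, 33, 716] on z: [ 0.6364 -0.2012  0.1523]
[277.7 129. ] [274, 125, 8, 9, 55] on z: [ 0.6394 -0.205   0.1523]
expect [317.5 111.2] rad 16.4
[316.3 129.5] [302, 113, 30, 34, 730] on z: [ 0.6365 -0.2012  0.1523]
[277.7 129. ] [274, 125, 8, 9, 55] on z: [ 0.6394 -0.205   0.1523]
[ 0.57373915 -0.20044873  0.25737531]
169 167 170 167 170 168 150  48  36  35  37  35  36  35  36  35  35  57 157 170 169 167 165 169 168 216 252 252 252 252
169 167 172 168 170 169 151  46  36  37  37  37  35  36  36  37  37  58 158 169 169 168 165 169 189 238 252 252 252 253
169 168 171 166 169 168 150  48  36  35  35  37  34  36  36  35  36  58 157 170 169 167 165 169 213 251 252 252 252 253
168 167 166 165 170 168 152  52  37  37  37  37  37  37  36  36  36  58 157 169 168 166 165 169 214 252 252 252 252 253
166 166 167 168 169 167 157  91  88  98  97  96  87  39  36  36  37  57 156 168 168 166 164 191 238 252 252 252 252 253
168 169 170 168 169 167 167 159 161 163 161 161 143  50  37  35  36  57 156 168 168 166 164 217 252 252 252 252 252 253
168 169 
[... 2910 characters left out ...]
2  62  63  64  74  62  61  61 104 251 253 253 253 253 253 253 253 253 253 253 253
154 159 160 159 158 159 175 228 157 154 152 153 150  89  63  63  62 105 251 254 253 253 253 253 253 253 253 253 253 253
153 159 162 161 158 159 218 253 252 252 251 252 251 146  62  62  62 105 251 254 253 253 253 253 253 253 253 253 253 253
153 160 162 161 157 164 229 254 254 254 253 253 253 154  64  63  63 104 251 254 253 253 253 253 253 253 253 253 253 253
152 159 163 160 158 210 253 254 254 254 253 253 253 154  64  64  63 107 251 254 253 253 253 253 253 253 253 253 253 253
[317 110]
-0.21 [319.15938042 171.13267446]
0 [318.46608377 142.36547103]
0.1 [318.10761518 127.53003338]
0.21 [317.70537471 110.91148698]
```

Run:
```python
from h import *
im,P=cam('wrist'); cv2.imwrite('pics/n.png',im)
h=np.array([.6255,-.2022]); b=np.array([1,-.026])
for n,t in enumerate((-.63,-.21,.21,.63)):
    x=h+b*.06*np.tan(t); print('notch',n,np.round(proj(P,[*x,.09]),1),'knob',np.round(proj(P,[*(h+b*.125*np.sin(t)),.03+.125*np.cos(t)]),1))
# notch branches: dark runs in a column left of the slot
g=im.max(2)
for u in (304,308):
    d=(g[:230,u]<80).astype(int); k=np.flatnonzero(np.diff(d)); print(u,k.tolist())
m=cv2.inRange(cv2.cvtColor(im,cv2.COLOR_BGR2HSV),(12,90,80),(28,255,255)); k,l,st,c=cv2.connectedComponentsWithStats(m)
for i in range(1,k):
    if st[i,4]>15: print('brass',np.round(c[i],1),st[i].tolist(),np.round(onz(P,*c[i],.093),4))
```

```text
notch 0 [317.9 174.8] knob [317.9 211.9]
notch 1 [317.9 147.4] knob [318. 171.]
notch 2 [317.9 123.4] knob [318.1 110.7]
notch 3 [318.   92.7] knob [318.1  53.1]
304 [40, 87, 97, 118, 137, 143, 150, 171, 178]
308 [40, 87, 97, 115, 150, 171, 177]
brass [289.1  92.8] [286, 90, 7, 7, 36] [ 0.6697 -0.1734  0.093 ]
brass [291.1 123.7] [284, 120, 16, 8, 98] [ 0.6389 -0.1739  0.093 ]
brass [290.9 147.5] [288, 145, 7, 6, 29] [ 0.6137 -0.1722  0.093 ]
brass [451.  166.4] [438, 149, 28, 36, 784] [ 0.5882 -0.3502  0.093 ]
brass [ 22.1 272.2] [0, 246, 45, 53, 1298] [0.4656 0.1783 0.093 ]
```

The lever is at about 0.09 rad, short of notch 2, because the pads sat too high on the ball and slipped. I'll regrip lower and finish the throw.

```bash
python3 -c "
from h import *
plan(.6361,-.2025,.130,-91.5)"
```

```text
yaw0 -91.5 turn deg 0.0 q6 1.22
shift [0.1277, 0.0004, -0.0619] rot [-0.0, -0.005, -0.0]
```

>>> jog_arm --pt "0 0 -0.03 0 0 0 60" --pt "0 0 -0.062 0 -0.005 0 60" --pt "0.04 0 -0.062 0 -0.005 0 60" --pt "0.08 0 -0.062 0 -0.005 0 60" --pt "0.11 0 -0.062 0 -0.005 0 60" --pt "0.128 0 -0.062 0 -0.005 0 60" --pt "0.128 0 -0.062 0 -0.005 0 60" --pt "0.128 0 -0.062 0 -0.005 0 0" --pt "0.128 0 -0.062 0 -0.005 0 0" --pt "0.128 0 -0.062 0 -0.005 0 0" --pt "0.128 0 -0.062 0 -0.005 0 0" --pt "0.128 0 -0.062 0 -0.005 0 0" --pt "0.1285 0 -0.067 0 -0.005 0 0" --pt "0.129 0 -0.073 0 -0.005 0 0" --pt "0.13 0 -0.078 0 -0.005 0 0" --pt "0.131 0 -0.081 0 -0.005 0 0" --pt "0.131 0 -0.081 0 -0.005 0 0" --pt "0.131 0 -0.081 0 -0.005 0 0" --force 40

```text
time: 44.1
tool_pos: [0.655, -0.2025, 0.1284]
tcp_rot: [-2.207, 0.029, 2.209]
wrist_force: [-5.5, 4.0, 10.8]
width: 0.299
```

>>> jog_arm --pt "0 0 0.002 0 0 0 0" --pt "0 0 0.003 0 0 0 10" --pt "0 0 0.003 0 0 0 60" --pt "0 0 0.003 0 0 0 60" --pt "0 0 0.003 0 0 0 60" --pt "0 0 0.003 0 0 0 60" --pt "-0.02 0 0.003 0 0 0 60" --pt "-0.05 0 0.003 0 0 0 60" --pt "-0.09 0 0.003 0 0 0 60" --pt "-0.13 0 0.01 0 0 0 60" --pt "-0.13 0 0.04 0 0 0 60" --pt "-0.13 0 0.08 0 0 0 60" --pt "-0.13 0 0.08 0 0 0 60" --pt "-0.13 0 0.08 0 0 0 60"

```text
time: 45.5
tool_pos: [0.5746, -0.2005, 0.2584]
tcp_rot: [-2.207, 0.03, 2.209]
wrist_force: [-0.4, 0.3, 0.0]
width: 0.601
```

```bash
python3 knob.py wrist "[.6516,-.2026,.1523]"; python3 knob.py side "[.6516,-.2026,.1523]"|tail -1; python3 -c "
from h import *
s=monitor.read_state(); print(s['tool_pos']); plan(.4424,-.3745,.24,-92.5)"
```

```text
expect [317.6 110.9] rad 16.4
[316.1 109.8] [303, 91, 29, 37, 812] on z: [ 0.6525 -0.2013  0.1523]
[272.9 128.8] [269, 125, 9, 9, 56] on z: [ 0.6538 -0.2031  0.1523]
[ 0.57605818 -0.20066232  0.25871747]
yaw0 -91.5 turn deg -1.0 q6 1.22
shift [0.0188, 0.1773, 0.1291] rot [0.017, 0.0, -0.0]
```

The depth knob is now at x = 0.6525 (wrist) and 0.6538 (side), with 0.6516 expected for 0.21 rad, so it sits in notch 2. Next is the air lever.

>>> jog_arm --pt "0 0.03 0.02 0.017 0 0 60" --pt "0 0.06 0.045 0.017 0 0 60" --pt "0 0.09 0.07 0.017 0 0 60" --pt "0 0.12 0.09 0.017 0 0 60" --pt "0 0.15 0.11 0.017 0 0 60" --pt "0 0.177 0.129 0.017 0 0 60" --pt "0.019 0.177 0.129 0.017 0 0 60" --pt "0.019 0.177 0.129 0.017 0 0 60" --pt "0.019 0.177 0.129 0.017 0 0 60" --pt "0.019 0.177 0.129 0.017 0 0 60"

```text
time: 46.6
tool_pos: [0.4436, -0.3741, 0.2404]
tcp_rot: [-2.201, 0.047, 2.2]
wrist_force: [-0.7, -0.8, -0.6]
width: 0.599
```

```bash
python3 knob.py wrist "[.4427,-.3745,.1299]"; python3 knob.py side "[.4427,-.3745,.1299]"; python3 -c "
from h import *
plan(.4427,-.3747,.105,-92.5)"
```

```text
expect [317.9 196.6] rad 14.6
expect [350.5 110.7] rad 4.3
[300.2  95.7] [280, 79, 44, 34, 1043] on z: [ 0.6235 -0.4378  0.1299]
[389.4 105.3] [346, 92, 82, 28, 2048] on z: [ 0.3211 -0.4287  0.1299]
yaw0 -92.4 turn deg -0.1 q6 0.87
shift [0.1356, 0.0005, 0.0009] rot [0.002, -0.001, -0.001]
```

```bash
sed -i 's/<45)/<int(sys.argv[3] if len(sys.argv)>3 else 45))/' knob.py; python3 knob.py wrist "[.4427,-.3745,.1299]" 75
```

```text
expect [317.9 196.5] rad 14.6
[316.6 196.2] [304, 183, 26, 27, 556] on z: [ 0.4431 -0.3732  0.1299]
```

>>> jog_arm --pt "0.04 0 0.001 0 0 0 60" --pt "0.08 0 0.001 0 0 0 60" --pt "0.11 0 0.001 0 0 0 60" --pt "0.125 0 0.001 0 0 0 60" --pt "0.1356 0 0.001 0 0 0 60" --pt "0.1356 0 0.001 0 0 0 60" --pt "0.1356 0 0.001 0 0 0 60" --pt "0.1356 0 0.001 0 0 0 0" --pt "0.1356 0 0.001 0 0 0 0" --pt "0.1356 0 0.001 0 0 0 0" --pt "0.1356 0 0.001 0 0 0 0" --pt "0.1356 0 0.001 0 0 0 0" --force 40

```text
time: 47.95
tool_pos: [0.4435, -0.3736, 0.107]
tcp_rot: [-2.203, 0.047, 2.197]
wrist_force: [-0.5, 4.7, 6.2]
width: 0.303
```

>>> jog_arm --pt "-0.0084 0 -0.0093 0 0 0 0" --pt "-0.0158 0 -0.0195 0 0 0 0" --pt "-0.0221 0 -0.0304 0 0 0 0" --pt "-0.0272 0 -0.0418 0 0 0 0" --pt "-0.031 0 -0.0538 0 0 0 0" --pt "-0.0337 0 -0.0661 0 0 0 0" --pt "-0.035 0 -0.0786 0 0 0 0" --pt "-0.035 0 -0.0911 0 0 0 0" --pt "-0.0337 0 -0.1036 0 0 0 0" --pt "-0.032 0 -0.111 0 0 0 0" --pt "-0.031 0 -0.1159 0 0 0 0" --pt "-0.031 0 -0.1159 0 0 0 0" --pt "-0.031 0 -0.1159 0 0 0 0"

```text
time: 49.25
tool_pos: [0.5604, -0.3792, 0.1393]
tcp_rot: [-2.207, 0.049, 2.195]
wrist_force: [0.3, -3.3, 3.5]
width: 0.302
```

```bash
python3 -c "
from h import *
plan(.443+.1158,-.3737-.0051,.136,-92.5)"; python3 knob.py side "[.5585,-.3795,.1609]" 60; python3 knob.py top "[.5585,-.3795,.1609]" 60
```

```text
yaw0 -92.4 turn deg -0.1 q6 0.98
shift [0.0033, -0.0004, 0.0016] rot [0.001, -0.006, -0.002]
expect [315.6  98.2] rad 4.3
[307.6  59.4] [279, 0, 50, 113, 3276] on z: [ 0.64   -0.6448  0.1609]
[272.9 129.2] [269, 125, 9, 10, 73] on z: [ 0.649  -0.1894  0.1609]
[321.2 136.2] [313, 131, 16, 11, 121] on z: [ 0.5038 -0.1806  0.1609]
[285.4 135.4] [278, 132, 16, 8, 104] on z: [ 0.6057 -0.1664  0.1609]
expect [497.2 158.7] rad 5.9
[521.  131.5] [514, 122, 16, 21, 186] on z: [ 0.6236 -0.4408  0.1609]
```

>>> jog_arm --pt "0 0 0.001 0 0 0 0" --pt "0 0 0.001 0 0 0 10" --pt "0 0 0.001 0 0 0 60" --pt "0 0 0.001 0 0 0 60" --pt "0 0 0.001 0 0 0 60" --pt "-0.02 0 0.001 0 0 0 60" --pt "-0.06 0 0.001 0 0 0 60" --pt "-0.1 0 0.001 0 0 0 60" --pt "-0.1 0 0.001 0 0 0 60" --pt "-0.1 0 0.001 0 0 0 60" --pt "-0.1 0 0.001 0 0 0 60"

```text
time: 50.45
tool_pos: [0.5576, -0.3781, 0.2376]
tcp_rot: [-2.203, 0.047, 2.197]
wrist_force: [0.1, 0.4, -1.4]
width: 0.6
```

```bash
python3 knob.py wrist "[.5585,-.3795,.1609]" 75;python3 knob.py wrist "[.5585,-.3795,.1609]" 55
python3 - <<'E'
from h import *
im,P=cam('wrist'); cv2.imwrite('pics/air.png',im); e=proj(P,[.5585,-.3795,.1609]).astype(int)
cv2.imwrite('pics/air2.png',cv2.resize(im[max(0,e[1]-90):e[1]+100,e[0]-130:e[0]+130],(780,570),interpolation=cv2.INTER_CUBIC))
for t in(10,15,20): t=np.radians(t); print(proj(P,[.5265+.12*np.sin(t),-.3795,.045+.12*np.cos(t)]))
plan(.5585,-.379,.136,-92.5)
E
```

```text
expect [319.1 206.9] rad 16.7
[318.5 215.6] [304, 203, 30, 25, 592] on z: [ 0.5508 -0.3787  0.1609]
expect [319.3 206.9] rad 16.7
[319.79754084 220.29221341]
[319.29636799 207.94347926]
[318.79833209 195.43972572]
yaw0 -92.4 turn deg -0.1 q6 0.98
shift [0.101, 0.0008, -0.0009] rot [0.001, -0.002, 0.0]
```

View pics/air2.png

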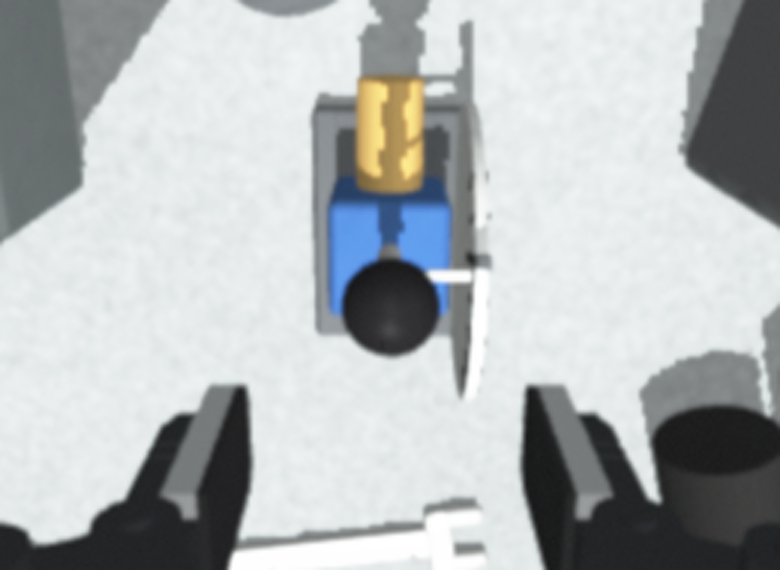

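Run:
```python
from h import *
im,P=cam('wrist'); s=monitor.read_state(); print(s['tool_pos'])
g=im.max(2); m=(g<100).astype(np.uint8); m[:195]=0; m[240:]=0; m[:,:295]=0; m[:,345:]=0
k,l,st,c=cv2.connectedComponentsWithStats(m); i=1+st[1:,4].argmax(); print(st[i],c[i])
(cx,cy),r=cv2.minEnclosingCircle(np.argwhere(l==i)[:,::-1].astype(np.float32)); print(cx,cy,r)
e0=proj(P,[.5585,-.3795,.1609]).astype(int)
lug=onz(P,e0[0]-130+478/3,e0[1]-90+262/3,.1065); print('lug',lug,'hinge x',lug[0]-.0637*np.sin(np.radians(15)))
for hx in(.525,.5265,.528):
    t=np.radians(np.arange(5,20,.1)); p=np.array([proj(P,[hx+.12*np.sin(a),-.3795,.045+.12*np.cos(a)])[1] for a in t]); print(hx,'open deg',45+np.degrees(t[abs(p-cy).argmin()]))
```

```text
[ 0.55760961 -0.3783515   0.23730706]
[303 201  32  33 796] [318.49246231 217.83668342]
318.5 217.25 16.441282272338867
lug [ 0.5418224  -0.40949936  0.1065    ] hinge x 0.5253356305943248
0.525 open deg 56.89999999999998
0.5265 open deg 56.299999999999976
0.528 open deg 55.59999999999998
```

The lever stands at about 56°: the knob centre is at row 217, and 60° would be row 208. I'll regrip and nudge it by about +8 mm.

```bash
python3 -c "
from h import *
plan(.550,-.379,.137,-92.5)"
```

```text
yaw0 -92.4 turn deg -0.1 q6 0.98
shift [0.1003, 0.001, 0.0078] rot [0.001, -0.003, 0.0]
```

>>> jog_arm --pt "0.03 0.001 0.008 0 0 0 60" --pt "0.07 0.001 0.008 0 0 0 60" --pt "0.09 0.001 0.008 0 0 0 60" --pt "0.1 0.001 0.008 0 0 0 60" --pt "0.1 0.001 0.008 0 0 0 60" --pt "0.1 0.001 0.008 0 0 0 60" --pt "0.1 0.001 0.008 0 0 0 0" --pt "0.1 0.001 0.008 0 0 0 0" --pt "0.1 0.001 0.008 0 0 0 0" --pt "0.1 0.001 0.008 0 0 0 0" --pt "0.1 0.001 0.008 0 0 0 0" --pt "0.1005 0.001 0.004 0 0 0 0" --pt "0.101 0.001 0.002 0 0 0 0" --pt "0.1015 0.001 0 0 0 0 0" --pt "0.1015 0.001 0 0 0 0 0" --pt "0.1015 0.001 0 0 0 0 0"

```text
time: 52.25
tool_pos: [0.5591, -0.3794, 0.1378]
tcp_rot: [-2.206, 0.048, 2.194]
wrist_force: [0.6, 2.6, 5.1]
width: 0.306
```

>>> jog_arm --pt "0 0 0 0 0 0 10" --pt "0 0 0 0 0 0 60" --pt "0 0 0 0 0 0 60" --pt "0 0 0 0 0 0 60" --pt "-0.02 0 0 0 0 0 60" --pt "-0.06 0 0 0 0 0 60" --pt "-0.1 0 0 0 0 0 60" --pt "-0.1 0 0 0 0 0 60" --pt "-0.1 0 0 0 0 0 60" --pt "-0.1 0 0 0 0 0 60"

```text
time: 53.25
tool_pos: [0.5579, -0.379, 0.2367]
tcp_rot: [-2.204, 0.047, 2.196]
wrist_force: [-0.1, -0.4, -0.1]
width: 0.6
```

```bash
cat > ang.py <<'E'
from h import *
im,P=cam('wrist'); s=monitor.read_state(); print(s['tool_pos'],s['time'])
e=proj(P,[.5575,-.3795,.1609]); u,v=e.astype(int)
g=im.max(2); m=(g<100).astype(np.uint8); q=np.zeros_like(m); q[v-26:v+32,u-26:u+26]=m[v-26:v+32,u-26:u+26]
q=cv2.morphologyEx(q,cv2.MORPH_OPEN,np.ones((9,9),np.uint8))
k,l,st,c=cv2.connectedComponentsWithStats(q); i=1+st[1:,4].argmax(); (cx,cy),r=cv2.minEnclosingCircle(np.argwhere(l==i)[:,::-1].astype(np.float32)); print(st[i],cx,cy,r,'60deg at',e)
for hx in(.525,.5265,.528):
    t=np.radians(np.arange(-10,35,.1)); p=np.array([proj(P,[hx+.12*np.sin(a),-.3795,.045+.12*np.cos(a)])[1] for a in t]); print(hx,'open deg',round(45+np.degrees(t[abs(p-cy).argmin()]),1))
E
python3 ang.py
```

```text
[ 0.55766511 -0.37871486  0.23590422] 53.3
[303 194  30  31 779] 317.84344482421875 209.55050659179688 16.096540451049805 60deg at [318.21053324 208.93317196]
0.525 open deg 60.4
0.5265 open deg 59.7
0.528 open deg 59.1
```

The lever reads 59.7° (59.1–60.4° over the possible hinge positions). It stands free for a second more, then I'll regrip it.

>>> jog_arm --pt "0 0 0 0 0 0 60" --pt "0 0 0 0 0 0 60" --pt "0 0 0 0 0 0 60" --pt "0 0 0 0 0 0 60" --pt "0 0 0 0 0 0 60" --pt "0 0 0 0 0 0 60" --pt "0 0 0 0 0 0 60" --pt "0 0 0 0 0 0 60" --pt "0 0 0 0 0 0 60" --pt "0 0 0 0 0 0 60" --pt "0 0 0 0 0 0 60" --pt "0 0 0 0 0 0 60" --pt "0 0 0 0 0 0 60" --pt "0 0 0 0 0 0 60" --pt "0 0 0 0 0 0 60"

```text
time: 54.8
tool_pos: [0.5577, -0.3787, 0.2359]
tcp_rot: [-2.203, 0.046, 2.196]
wrist_force: [0.3, 1.0, -0.5]
width: 0.602
```

```bash
python3 ang.py; python3 -c "
from h import *
plan(.5575,-.379,.135,-92.5)"
```

```text
[ 0.55766887 -0.37868127  0.23589218] 54.85
[303 194  31  32 799] 317.9871826171875 209.44871520996094 16.06077003479004 60deg at [318.56378374 208.84263587]
0.525 open deg 60.4
0.5265 open deg 59.7
0.528 open deg 59.1
yaw0 -92.4 turn deg -0.1 q6 0.98
shift [0.1009, 0.0004, 0.0004] rot [0.001, -0.003, 0.001]
```

>>> jog_arm --pt "0.03 0 0 0 0 0 60" --pt "0.07 0 0 0 0 0 60" --pt "0.09 0 0 0 0 0 60" --pt "0.101 0 0 0 0 0 60" --pt "0.101 0 0 0 0 0 60" --pt "0.101 0 0 0 0 0 60" --pt "0.101 0 0 0 0 0 0" --pt "0.101 0 0 0 0 0 0" --pt "0.101 0 0 0 0 0 0" --pt "0.101 0 0 0 0 0 0" --pt "0.101 0 0 0 0 0 0" --force 40

```text
time: 55.95
tool_pos: [0.5592, -0.3793, 0.1372]
tcp_rot: [-2.207, 0.048, 2.194]
wrist_force: [-0.7, 0.2, 6.1]
width: 0.302
```

>>> jog_arm --pt "-0.0026 0 0.0123 0 0 0 0" --pt "-0.0039 0 0.0248 0 0 0 0" --pt "-0.0039 0 0.0374 0 0 0 0" --pt "-0.0026 0 0.0499 0 0 0 0" --pt "0 0 0.0622 0 0 0 0" --pt "0.0039 0 0.0741 0 0 0 0" --pt "0.009 0 0.0856 0 0 0 0" --pt "0.0153 0 0.0965 0 0 0 0" --pt "0.0226 0 0.1066 0 0 0 0" --pt "0.027 0 0.112 0 0 0 0" --pt "0.031 0 0.116 0 0 0 0" --pt "0.031 0 0.116 0 0 0 0"

```text
time: 57.15
tool_pos: [0.4415, -0.3735, 0.1044]
tcp_rot: [-2.202, 0.046, 2.196]
wrist_force: [-1.8, 5.1, 1.7]
width: 0.301
```

>>> jog_arm --pt "0.001 0 0.001 0 0 0 0" --pt "0.002 0 0.002 0 0 0 0" --pt "0.003 0 0.003 0 0 0 0" --pt "0.003 0 0.003 0 0 0 0"

```text
time: 57.55
tool_pos: [0.44, -0.3734, 0.1027]
tcp_rot: [-2.205, 0.047, 2.193]
wrist_force: [2.2, 6.4, 6.0]
width: 0.305
```

>>> jog_arm --pt "0.002 0 0.002 0 0 0 0" --pt "0.004 0 0.004 0 0 0 0" --pt "0.005 0 0.005 0 0 0 0" --pt "0.005 0 0.005 0 0 0 0"

```text
time: 57.95
tool_pos: [0.44, -0.3736, 0.1024]
tcp_rot: [-2.216, 0.049, 2.183]
wrist_force: [7.1, 12.0, 17.6]
width: 0.304
```

>>> jog_arm --pt "0.002 0 0.002 0 0 0 0" --pt "0.004 0 0.004 0 0 0 0" --pt "0.004 0 0.004 0 0 0 0" --pt "0.004 0 0.004 0 0 0 0"

```text
time: 58.35
tool_pos: [0.4403, -0.3736, 0.1024]
tcp_rot: [-2.225, 0.051, 2.175]
wrist_force: [5.0, 11.4, 16.3]
width: 0.302
```

>>> jog_arm --pt "-0.001 0 0 0 0 0 10" --pt "-0.001 0 0 0 0 0 60" --pt "-0.001 0 0 0 0 0 60" --pt "-0.001 0 0 0 0 0 60" --pt "-0.02 0 0 0 0 0 60" --pt "-0.06 0 0 0 0 0 60" --pt "-0.1 0 0 0 0 0 60" --pt "-0.138 0 0 0 0 0 60" --pt "-0.138 0 0 0 0 0 60" --pt "-0.138 0 0 0 0 0 60" --pt "-0.138 0 0 0 0 0 60"

```text
time: 59.45
tool_pos: [0.4362, -0.3729, 0.2387]
tcp_rot: [-2.222, 0.05, 2.176]
wrist_force: [-0.1, 0.5, -1.0]
width: 0.6
```

```bash
python3 knob.py wrist "[.4427,-.3745,.1299]" 75; python3 knob.py side "[.6516,-.2026,.1523]"|tail -1
python3 - <<'E'
from h import *
h=np.array([.5984,.2270]); print('handle now',h); plan(h[0],h[1],.25,-94.7)
plan(.575,-.2,.26,-91.5)
E
```

```text
expect [318.9 191.9] rad 14.8
[317.7 190. ] [305, 177, 27, 27, 574] on z: [ 0.4445 -0.3734  0.1299]
[273. 129.] [269, 125, 9, 9, 65] on z: [ 0.6531 -0.2024  0.1523]
handle now [0.5984 0.227 ]
yaw0 -92.5 turn deg 177.8 q6 0.85
shift [-0.0089, -0.6061, -0.1359] rot [-3.104, -0.002, -0.031]
yaw0 -92.5 turn deg 1.0 q6 0.85
shift [-0.0192, -0.1785, -0.1316] rot [-0.018, -0.02, 0.0]
```

```bash
python3 -c "
from h import *
plan(.4436,-.3741,.2404,-92.4)"
```

```text
yaw0 -92.5 turn deg 0.1 q6 0.85
shift [-0.0022, 0.0012, -0.0076] rot [-0.002, -0.02, 0.001]
```

>>> jog_arm --pt "-0.002 0.001 -0.0076 -0.002 -0.02 0 60" --pt "-0.002 0.001 -0.0076 -0.002 -0.02 0 60" --pt "-0.002 0.001 -0.0076 -0.002 -0.02 0 60" --pt "-0.002 0.001 -0.0076 -0.002 -0.02 0 60"

```text
time: 59.95
tool_pos: [0.4437, -0.3737, 0.2398]
tcp_rot: [-2.199, 0.045, 2.201]
wrist_force: [-0.7, -1.0, 0.9]
width: 0.601
```

```bash
python3 knob.py wrist "[.4427,-.3745,.1299]" 75
python3 - <<'E'
from h import *
print(monitor.read_state()['tool_pos']); h=np.array([.5984,.2270]); plan(h[0],h[1],.25,-94.7)
E
```

```text
expect [318.5 196.8] rad 14.7
[317.1 195.2] [304, 182, 27, 27, 569] on z: [ 0.4443 -0.3732  0.1299]
[ 0.44362967 -0.37381033  0.23997352]
yaw0 -92.4 turn deg 177.7 q6 0.87
shift [-0.0096, -0.6068, -0.1294] rot [-3.102, -0.001, 0.001]
```

>>> jog_arm --pt "0 0 0 0 0 0 0" --pt "0 0 0 0 0 0 0" --pt "0.03 0 0 0 0 0 0" --pt "0.06 0 0 0 0 0 0" --pt "0.08 0 0 0 0 0 0" --pt "0.088 0 0 0 0 0 0" --pt "0.091 0 0 0 0 0 0" --pt "0.093 0 0 0 0 0 0" --pt "0.095 0 0 0 0 0 0" --pt "0.096 0 0 0 0 0 0" --pt "0.097 0 0 0 0 0 0" --pt "0.097 0 0 0 0 0 0"

```text
time: 61.2
tool_pos: [0.4433, -0.3743, 0.1444]
tcp_rot: [-2.2, 0.046, 2.201]
wrist_force: [-3.5, 1.0, 4.8]
width: 0.002
```

>>> jog_arm --pt "0.001 0 0 0 0 0 0" --pt "0.002 0 0 0 0 0 0" --pt "0.002 0 0 0 0 0 0"

```text
time: 61.5
tool_pos: [0.4425, -0.3743, 0.1435]
tcp_rot: [-2.198, 0.046, 2.203]
wrist_force: [-4.8, 2.1, 7.9]
width: 0.001
```

>>> jog_arm --pt "0.001 0 0 0 0 0 0" --pt "0.003 0 0 0 0 0 0" --pt "0.003 0 0 0 0 0 0"

```text
time: 61.8
tool_pos: [0.4425, -0.3745, 0.1433]
tcp_rot: [-2.199, 0.047, 2.204]
wrist_force: [-6.0, 4.4, 14.5]
width: 0.003
```

>>> jog_arm --pt "-0.03 0 0 0 0 0 0" --pt "-0.07 0 0 0 0 0 30" --pt "-0.0965 0 0 0 0 0 60" --pt "-0.0965 0 0 0 0 0 60" --pt "-0.0965 0 0 0 0 0 60" --pt "-0.0965 0 0 0 0 0 60"

```text
time: 62.4
tool_pos: [0.4421, -0.3737, 0.2382]
tcp_rot: [-2.196, 0.045, 2.204]
wrist_force: [0.5, -0.6, 0.7]
width: 0.603
```

```bash
python3 knob.py wrist "[.4427,-.3745,.1299]" 75
python3 - <<'E'
from h import *
print(monitor.read_state()['tool_pos']); h=np.array([.5984,.2270]); plan(h[0],h[1],.25,-94.7)
E
```

```text
expect [318.4 195.4] rad 14.8
[317.  195.1] [304, 182, 27, 27, 565] on z: [ 0.443  -0.3732  0.1299]
[ 0.44191971 -0.37362489  0.23776132]
yaw0 -92.4 turn deg 177.7 q6 0.87
shift [-0.0122, -0.6066, -0.1315] rot [-3.101, -0.001, 0.007]
```

The air knob is back at (0.4430, −0.3732), against (0.4431, −0.3732) at the start, so it is fully shut. Last, the carriage pull.

>>> jog_arm --pt "-0.012 -0.03 -0.007 0.04 0 0 40" --pt "-0.012 -0.07 -0.015 0.04 0 0 40" --pt "-0.012 -0.11 -0.024 0.04 0 0 40" --pt "-0.012 -0.15 -0.033 0.04 0 0 40" --pt "-0.012 -0.19 -0.041 0.04 0 0 40" --pt "-0.012 -0.23 -0.05 0.04 0 0 40" --pt "-0.012 -0.27 -0.058 0.04 0 0 40" --pt "-0.012 -0.31 -0.067 0.04 0 0 40" --pt "-0.012 -0.35 -0.076 0.04 0 0 40" --pt "-0.012 -0.39 -0.085 0.04 0 0 40" --pt "-0.012 -0.43 -0.093 0.04 0 0 40" --pt "-0.012 -0.47 -0.102 0.04 0 0 40" --pt "-0.012 -0.51 -0.11 0.04 0 0 40" --pt "-0.012 -0.55 -0.119 0.04 0 0 40" --pt "-0.012 -0.58 -0.126 0.04 0 0.005 40" --pt "-0.012 -0.6066 -0.1315 0.04 0 0.005 40" --pt "-0.012 -0.6066 -0.1315 0.04 0 0.005 40" --pt "-0.012 -0.6066 -0.1315 0.04 0 0.005 40" --pt "-0.012 -0.6066 -0.1315 0.04 0 0.005 40"

```text
time: 64.35
tool_pos: [0.5978, 0.2261, 0.2486]
tcp_rot: [-2.175, 0.095, 2.189]
wrist_force: [0.1, -0.2, 0.1]
width: 0.403
```

Run:
```python
from h import *
plan(.5984,.2270,.066,-94.7)
im,P=cam('wrist'); e=proj(P,[.5984,.2270,.091]); print('handle top expect',e)
u,v=e.astype(int); g=im.max(2)[v-30:v+30,u-45:u+45]; m=(g<45).astype(np.uint8); k,l,st,c=cv2.connectedComponentsWithStats(m)
for i in range(1,k):
    if st[i,4]>100: x=c[i]+[u-45,v-30]; print(x,st[i],onz(P,*x,.091))
```

```text
yaw0 -94.7 turn deg 180.0 q6 1.98
shift [0.1826, -0.002, -0.0017] rot [-3.141, 0.009, 0.01]
handle top expect [315.846397   181.69554894]
```

>>> jog_arm --pt "0.04 -0.002 -0.0017 0 0 0 40" --pt "0.08 -0.002 -0.0017 0 0 0 40" --pt "0.12 -0.002 -0.0017 0 0 0 40" --pt "0.15 -0.002 -0.0017 0 0 0 40" --pt "0.17 -0.002 -0.0017 0 0 0 40" --pt "0.182 -0.002 -0.0017 0 0 0 40" --pt "0.182 -0.002 -0.0017 0 0 0 40" --pt "0.182 -0.002 -0.0017 0 0 0 0" --pt "0.182 -0.002 -0.0017 0 0 0 0" --pt "0.182 -0.002 -0.0017 0 0 0 0" --pt "0.182 -0.002 -0.0017 0 0 0 0" --pt "0.182 -0.002 -0.0017 0 0 0 0" --force 40

```text
time: 65.6
tool_pos: [0.6, 0.2269, 0.0688]
tcp_rot: [-2.178, 0.094, 2.185]
wrist_force: [0.4, -3.5, 6.1]
width: 0.156
```

```bash
python3 -c "
from h import *
s=monitor.read_state(); print(s['tool_pos'],s['wrist_force'],s['width'],rel([.6086,.361,.0662]),rel([.6086,.361,.0662])-0)"
```

```text
[0.59998685 0.22692707 0.06881247] [ 0.4198732  -3.46888988  6.14738891] 0.15620050484983514 [ 0.00200471 -0.13433865  0.00238104] [ 0.00200471 -0.13433865  0.00238104]
```

>>> jog_arm --pt "0 -0.006 0 0 0 0 0" --pt "0 -0.016 0 0 0 0 0" --pt "0 -0.028 0.001 0 0 0 0" --pt "0 -0.04 0.001 0 0 0 0" --pt "0 -0.052 0.001 0 0 0 0" --pt "0 -0.064 0.001 0 0 0 0" --pt "0 -0.076 0.001 0 0 0 0" --pt "0 -0.088 0.002 0 0 0 0" --pt "0 -0.1 0.002 0 0 0 0" --pt "0 -0.11 0.002 0 0 0 0" --pt "0 -0.118 0.002 0 0 0 0" --pt "0 -0.124 0.002 0 0 0 0" --pt "0 -0.128 0.002 0 0 0 0" --pt "0 -0.13 0.002 0 0 0 0" --pt "0 -0.131 0.002 0 0 0 0" --pt "0 -0.131 0.002 0 0 0 0"

```text
time: 67.2
tool_pos: [0.61, 0.3591, 0.0688]
tcp_rot: [-2.181, 0.092, 2.182]
wrist_force: [5.3, -1.9, 0.5]
width: 0.154
```

>>> jog_arm --pt "0 -0.001 0 0 0 0 0" --pt "0 -0.002 0 0 0 0 0" --pt "0 -0.003 0 0 0 0 0" --pt "0 -0.003 0 0 0 0 0"

```text
time: 67.6
tool_pos: [0.6102, 0.3608, 0.0688]
tcp_rot: [-2.182, 0.095, 2.184]
wrist_force: [2.1, -8.8, 3.1]
width: 0.153
```

>>> jog_arm --pt "0 -0.001 0 0 0 0 0" --pt "0 -0.002 0 0 0 0 0" --pt "0 -0.003 0 0 0 0 0" --pt "0 -0.003 0 0 0 0 0"

```text
time: 68.0
tool_pos: [0.6102, 0.3608, 0.0688]
tcp_rot: [-2.183, 0.101, 2.189]
wrist_force: [0.2, -14.2, 4.4]
width: 0.153
```

At the stop: the position holds at y = 0.3608 while the force rises to 14 N. I'll release and retreat.

>>> jog_arm --pt "0 0 0 0 0 0 20" --pt "0 0 0 0 0 0 36" --pt "0 0 0 0 0 0 36" --pt "0 0 0 0 0 0 36" --pt "-0.02 0 0 0 0 0 36" --pt "-0.05 0 0 0 0 0 36" --pt "-0.1 0 0 0 0 0 36" --pt "-0.15 0 0 0 0 0 36" --pt "-0.19 0 0 0 0 0 36" --pt "-0.19 0 0 0 0 0 36" --pt "-0.19 0 0 0 0 0 36"

```text
time: 69.1
tool_pos: [0.6114, 0.3641, 0.2613]
tcp_rot: [-2.186, 0.098, 2.184]
wrist_force: [-1.3, 1.0, -0.0]
width: 0.358
```

```bash
python3 - <<'E'
from h import *
im,P=cam('wrist'); cv2.imwrite('pics/end.png',im); print(monitor.read_state()['tool_pos'])
# cross: dark blob on label plate near expected stop position
pin=np.array([.578,-.0075]); X=pin+.135*EY; print('cross expected px',proj(P,[*X,.043]))
t,T=cam('top'); e=proj(T,[*X,.043]).astype(int); g=t[e[1]-6:e[1]+7,e[0]-8:e[0]+9].min(2); print(e); print(g)
h=X+.235*EY
a=cv2.imread('pics/raw_top0.png'); d=cv2.absdiff(a,t).max(2)>60; d=cv2.morphologyEx(d.astype(np.uint8),cv2.MORPH_OPEN,np.ones((3,3))); k,l,st,c=cv2.connectedComponentsWithStats(d)
for i in range(1,k):
    if st[i,4]>25: print('changed',np.round(c[i]),st[i].tolist())
E
python3 knob.py side "[.6516,-.2026,.1523]"|tail -1; python3 knob.py top "[.443,-.3732,.1299]" 60
```

```text
[0.61036165 0.36344543 0.25869996]
cross expected px [494.46805984 173.55913729]
[288 160]
[[ 58  82 122 132 128 128 128 127 127 128 126 127 131 131 128 129 126]
 [ 57  81 121 131 127 128 128 126 128 116 120 129 130 129 129 128 125]
 [ 56  98 129 130 128 129 128 128 129  96 106 129 131 129 130 128 127]
 [ 56  98 127 130 127 128 128 128 131  90 102 131 131 130 128 127 126]
 [ 57  98 128 130 128 129 128 128 134  93 107 133 131 129 128 127 128]
 [ 56  96 126 129 131 132 132 136 109  64  88 125 134 130 130 129 127]
 [ 54 113 136 118 110 114 115 102  67  40  39 115 142 137 134 131 128]
 [ 55 115 136 131  95  63  70  67  50  41  39  47  52  62  67 108 131]
 [ 54 114 133 129 131 130 133 120  75  37  44 113 137 134 115 118 132]
 [ 55 114 133 129 128 129 131 133 107  71 112 136 134 131 130 128 130]
 [ 68 118 133 127 128 126 128 130 121  98 116 134 130 127 129 128 131]
 [ 67 118 132 127 128 127 128 129 107  86 114 131 129 127 129 127 130]
 [ 68 118 132 126 128 127 128 128 105  83 113 132 130 127 129 128 131]]
changed [68. 76.] [35, 45, 75, 73, 2894]
changed [89. 46.] [85, 45, 10, 4, 33]
change
[... 1097 characters left out ...]
 172, 3, 11, 33]
changed [191. 286.] [116, 177, 144, 200, 12046]
changed [220. 181.] [216, 178, 8, 6, 27]
changed [326. 180.] [314, 178, 26, 5, 102]
changed [361. 182.] [355, 180, 13, 5, 60]
changed [287. 222.] [281, 218, 12, 9, 94]
changed [131. 236.] [127, 233, 11, 7, 63]
changed [623. 278.] [604, 263, 36, 27, 595]
changed [141. 286.] [138, 284, 7, 6, 39]
changed [605. 374.] [539, 326, 101, 74, 3948]
changed [425. 372.] [370, 338, 114, 62, 5205]
changed [240. 378.] [180, 340, 118, 60, 4434]
changed [325. 395.] [319, 391, 13, 9, 69]
[272.7 129. ] [269, 125, 8, 9, 51] on z: [ 0.6541 -0.2024  0.1523]
expect [493.  208.2] rad 5.8
[492. 205.] [490, 203, 5, 5, 17] on z: [ 0.4508 -0.3714  0.1299]
```

```bash
python3 -c "
from workcell import finish_job; print(finish_job())"
```

```text
the job is handed in; nothing more can be done
None
```

I did every step in the order asked and handed the job in at about 69 s, with the arm clear of everything. The last picture could not be viewed because the 16-picture limit was reached, so the final checks are numbers only.

- **Blocks:** All four steel blocks went onto the tray floor side by side, none stacked. I saw this in a picture before the carriage moved but not again after the last pull. The two pink look-alikes were left alone.
- **Cross under the pin:** I touched the far stop and pushed back 134.4 mm, where 135 mm is nominal. In the side view the cross was within about 0.2 pixel of the spot computed for right under the pin.
- **Depth lever:** It is in notch 2, beside the pointed marker. The first throw slipped and left it at about 0.09 rad; I regripped and finished it. The last side view put the knob at x = 0.654, against 0.652 expected for 0.21 rad.
- **Air lever:** My first setting was about 56° and stood there for about 1 s. I corrected it to 59.7° (±1°) and left it free for over 1 s. It first came back about 1° short of shut, so I pressed it to the stop. The wrist view then put it back at its start position. The final top view put the knob about 8 mm off, from a very small, unclear patch, so I did not rely on it.
- **Carriage:** It is back at its stop. The position held while the pull rose to 14 N, and the top view put the cross within 1 to 2 pixels of where it should be.
- **Rest of the bench:** I did not deliberately touch anything else. The before-and-after picture comparison was too cluttered by the arm and its shadows to confirm that nothing else moved.

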